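Free the charging bay and dock the radio

ROBOT

A 6-joint arm with a two-finger parallel gripper is mounted at the origin on the work surface. World frame = base frame: x ahead of the robot, y to its left, z up, the work surface at z = 0. Lengths are in m, angles in rad, forces in N, time in s.
With the tool pointing down it reaches from about 0.325 to 0.85 m from the base axis. Payload 15.5 kg.
Tool frame: the origin (TCP) lies at the very end of the fingers, on their centre line; the grasp point (between the pads) lies env.hold_point_z behind it (env.hold_point_z is the distance from the TCP to the grasp point, in m); z points along the fingers, y is the direction in which the jaws open and shut (so a half turn about z gives the same grasp; the last joint's range is limited). The gripper opens to 91 mm and grips with 3 to 60 N. Pads are 32 mm wide; open, the fingers measure 118 mm over their backs; the gripper's body (76 mm by 178 mm) begins 60 mm behind the grasp point.
Start: joints at [1.113, 0.494, 1.345, -0, 1.302, -0.096], TCP at [0.221, 0.585, 0.214] pointing down, gripper open.
Joint ranges: [-2.91, 2.91], [-0.82, 2.16], [0.22, 2.67], [-1.22, 4.37], [0.12, 2.79], [-3.08, 3.08]. Speed limits (rad/s): [1.89, 1.89, 2.57, 3.01, 3.01, 3.01].

INTERFACE

Orientations are given as a rotation vector (axis times angle).
In Python, from plant import env gives the robot as it stands. The module is installed in compiled form; this text tells all that it offers.
- The arm moves only by the shell command python3 -m crank 'ROWS' [OPENING]. ROWS is JSON, a list of rows, each a list of 4 numbers: the shift along the tool's x, y, z in cm, then the turn about the tool's z in degrees. In form: [[tx, ty, tz, twist], ...]. A call has 1 to 8 rows; each row is the pose to reach, as a shift and turn from the pose commanded when the call began, along the tool's axes at that moment; what a row does not reach only later rows make up. A row lasts 1/10 s, in which the tool goes at most 50 mm and 8.59 degrees, less where a joint would pass 70% of its speed; a pose out of reach is approached as far as the arm can. A call with a gripper value outside its range is refused whole. OPENING is the opening, from 0 (shut) to 1 (fully open), set as the call begins (- or left out, the last holds). The fingers move at their own pace and stop on an object; the grip force is fixed at half the most. Time passes only in rows, so rows that repeat a pose let the fingers close. It gives the time, the measured TCP pose, the force and the opening at its end, in the units of the state.
- env.observe(): the state, without advancing time (a new reading comes with each control period).
- env.read_camera(name): name is "scene" or "side" or "wrist"; returns the picture (420x560x3 uint8, red, green, blue); there is no depth.
- env.camera_info(name): a dict with "fx", "fy", "cx", "cy" (pixels), "origin" and "attitude" of the camera in the world; the wrist camera has in their place "tool_from_camera" (4x4, takes a point from camera to tool coordinates, whose origin is the TCP and whose axes are the flange's). Camera axes: x right, y down, z forward; pixel columns grow to the right and rows downward; lengths in m; the calibration is good to about 2 mm. The wrist camera is an equidistant fisheye: a pixel r from the principal point sees the ray r / f radians off the axis. A picture is of the moment at which its call begins: read the wrist's pose just before it. camera_info takes no time and is no camera call.
- env.sign_off(): hands the job in, once; it reports no verdict.
Trained networks look in the newest picture that a camera, given by its name, has taken for a name from the list of things; names that differ only in an ending like _2 or _b are one class to them, and where a whole thing is asked for, a point or a joint stands for the part that bears it (a point fixed in the world has none). Each returns a list of dicts, best first, with "score" (0 to 1); they miss things now and then, are a little off and sometimes report something else, mostly with a low value. They report only what shows in the picture. A call takes as long as a camera call. They do not tell look-alikes from the thing itself.
- env.regions_of(camera, target): "mask" (420x560 bool, what is visible of it) and "at" ([column, row] in pixels, amid what is visible of it).
The state is a dict: "t": time; "joint_pos": joint angles; "dq": joint speeds; "tau": joint torques, N m; "tool_pos": TCP position; "ee_rot": TCP orientation; "contact_force": force on the tool from outside, world axes, zero at the start; "ft_torque": the same for the moment, N m; "finger_gap": finger opening in m.
Only numpy, scipy, OpenCV 4.12 (cv2) and the standard library are available. Lean on these libraries where they do the work, as an engineer would, in place of code of your own. Each camera call takes 0.05 s, during which the arm holds its last target. There are 200 camera calls.

TASK

Someone parked the blue spray can in the empty bay of the radio charging rack: take it out and stand it upright in the yellow tray first. Then take the orange radio, which lies on its back on the bench, and put it on charge in the freed bay: standing upright, down on the bay floor, with its screen and keys to the front of the rack like the other two. Do not drop or topple the radio or the can, and leave the other two radios, the meter and the screwdriver where they are.

Things in the scene. Friction and masses are not known exactly. Their poses are not given: they have to be found in the camera images.
- radio: Orange two-way radio, body 36 (x) x 58 (y) x 130 (z) mm; on top a stub antenna (12 mm wide, 28 tall, 18 to +y) and a knob (14 wide, 10 tall, 15 to -y). Origin: centre of the underside; z runs up to the antenna end, -x is the front (screen, keys). 0.2 to 0.4 kg. Starts lying on its back, front up, antenna end roughly to +y. In a bay, dividers cover its sides.
- radio_face (a point): Middle of the orange radio's front face, 18 mm in front of its axis and 65 mm above its underside.
- rack: Charging rack, fixed, 72 (x) x 234 (y) x 130 (z) mm. Origin: centre of underside; -x is its front (green lamps). Three bays along y at 76 mm pitch, each 70 wide (y), 48 deep (x), open above, floor 20 above the underside. Dividers 6 thick between and outside the bays reach 130 above the underside; lips 12 thick along front and back reach 35.
- bay0 (a point): Centre of the floor of the bay at the -y end of the rack.
- bay1 (a point): Centre of the floor of the middle bay.
- bay2 (a point): Centre of the floor of the bay at the +y end of the rack.
- docked_a: Black two-way radio, body 36 (x) x 58 (y) x 130 (z) mm; on top a stub antenna (12 mm wide, 28 tall, 18 to +y) and a knob (14 wide, 10 tall, 15 to -y). Origin: centre of the underside; z runs up to the antenna end, -x is the front (screen, keys). Stands on charge in one bay; leave alone.
- docked_b: Black two-way radio, body 36 (x) x 58 (y) x 130 (z) mm; on top a stub antenna (12 mm wide, 28 tall, 18 to +y) and a knob (14 wide, 10 tall, 15 to -y). Origin: centre of the underside; z runs up to the antenna end, -x is the front (screen, keys). Stands on charge in another bay; leave alone.
- spray: Blue spray can with white band and red nozzle cap, standing in the third bay. Body 40 mm diameter, straight up to 130 mm, cap 29 mm diameter above, 156 mm tall in all, about 0.2 kg. Origin: centre of its underside, z up.
- tray: Shallow yellow open tray, fixed, 110 x 110 mm, 20 mm high, walls and floor 4 mm thick. Origin: centre of its underside.
- meter: Yellow multimeter lying flat, 150 x 75 x 32 mm with a dial 6 mm higher. Origin: centre of its underside. Leave alone.
- driver: Red-handled screwdriver, 170 mm long, lying on the bench (x along it to the tip). Leave alone.
Things that resemble listed ones, but are neither listed nor needed, are in the scene too. Leave any green or purple look-alike of the spray alone. Of the things that look like the radio, take the one that is farthest to the robot's left at the start.

How it is judged:
On the way:
1. the spray can stands upright in the yellow tray, let go (horizontal distance between spray and tray below 0.033 m and height (world z) of spray below 0.015 m and angle between spray's own z axis and vertical below 0.12 rad and contact force between the fingers and spray below 0.1 N), for 0.2 s.
At the end, for the whole second after the job is handed in: Can upright (7 degrees) on the tray floor, within 33 mm of its centre; orange radio upright (4.5 degrees) on the floor of the freed bay (within 12 mm of the bay centre, underside 15 to 24 mm above the rack's underside), its front to the rack's front; both let go and at rest (all of step 1 and (horizontal distance between radio and bay0 below 0.012 m or horizontal distance between radio and bay1 below 0.012 m or horizontal distance between radio and bay2 below 0.012 m) and z of radio in the frame of rack between 0.015 and 0.024 m and angle between radio's own z axis and vertical below 0.08 rad and x of radio_face in the frame of rack below -0.008 m and linear speed of each of radio, spray below 0.02 m/s); the robot touches nothing.
It fails at once if the orange radio dropped or toppled (moving faster than 0.6 m/s with no finger on it) (linear speed of radio above 0.6 m/s and contact force between the fingers and radio below 0.05 N).
It fails at once if the spray can dropped or toppled (moving faster than 0.6 m/s with no finger on it) (linear speed of spray above 0.6 m/s and contact force between the fingers and spray below 0.05 N).
It fails at once if a docked black radio lifted out or knocked (moved over 25 mm or tilted over 0.2 rad) (distance of any of docked_a, docked_b from where it was at the start of the episode above 0.025 m or angle between any of docked_a, docked_b's own z axis and vertical above 0.2 rad).
It fails at once if the meter or the screwdriver moved over 30 mm (distance of any of meter, driver from where it was at the start of the episode above 0.03 m).
It also fails if it takes over 72 s, if anything falls off the work surface, if the arm or the gripper's body presses on something with over 40 N, if the wrist force passes 120 N, or if a joint passes its speed limit or range.

## Working session

There is one attempt and no reset: what is moved stays moved. The work goes in short steps, Python scripts to look and compute and a shell command to move; the robot and the scene stay as the last step left them, time stands still between calls to the robot, and variables do not carry over. Pictures are saved under pics/ and viewed, about 8 in all and at most 12, crops included, and the job is handed in when it is done.

```bash
mkdir -p pics
cat > h.py <<'E'
import numpy as np, cv2
from plant import env
from scipy.spatial.transform import Rotation as R
def rotm(a):
    a=np.array(a,float)
    if a.shape==(3,3): return a
    if a.size==4: raise Exception('quat?')
    return R.from_rotvec(a).as_matrix()
def ray(cam,uv,st=None):
    c=env.camera_info(cam); x=(uv[0]-c['cx'])/c['fx']; y=(uv[1]-c['cy'])/c['fy']
    if cam=='wrist':
        r=np.hypot(x,y); d=np.array([0,0,1.]) if r<1e-9 else np.array([x/r*np.sin(r),y/r*np.sin(r),np.cos(r)])
        T=np.array(c['tool_from_camera']); s=st or env.observe(); Rt=rotm(s['ee_rot'])
        return Rt@T[:3,3]+np.array(s['tool_pos']), Rt@T[:3,:3]@d
    d=np.array([x,y,1.]); return np.array(c['origin']),rotm(c['attitude'])@(d/np.linalg.norm(d))
def onz(cam,uv,z,st=None):
    o,d=ray(cam,uv,st); return o+d*(z-o[2])/d[2]
def proj(cam,P,st=None):
    c=env.camera_info(cam)
    if cam=='wrist':
        s=st or env.observe(); T=np.array(c['tool_from_camera']); Rt=rotm(s['ee_rot'])
        p=T[:3,:3].T@(Rt.T@(np.array(P)-s['tool_pos'])-T[:3,3]); r=np.hypot(p[0],p[1]); th=np.arctan2(r,p[2])
        return np.array([c['cx']+c['fx']*th*p[0]/r,c['cy']+c['fy']*th*p[1]/r])
    p=rotm(c['attitude']).T@(np.array(P)-c['origin']); return np.array([c['cx']+c['fx']*p[0]/p[2],c['cy']+c['fy']*p[1]/p[2]])
def tri(rs):
    A=np.zeros((3,3));b=np.zeros(3)
    for o,d in rs:
        M=np.eye(3)-np.outer(d,d);A+=M;b+=M@o
    return np.linalg.solve(A,b)
def pic(cam,name):
    im=env.read_camera(cam); cv2.imwrite('pics/'+name,im[:,:,::-1]); return im
E
python3 - <<'E'
from h import *
s=env.observe(); print(s, env.hold_point_z)
ims=[]
for c in ['scene','side','wrist']:
    print(c,env.camera_info(c)); ims.append(pic(c,c+'0.png'))
    for t in ['radio','rack','spray','tray','meter','driver']:
        print(c,t,[(np.round(r['at']).tolist(),round(r['score'],2),int(r['mask'].sum())) for r in env.regions_of(c,t)[:5]])
E
```

```text
{'t': 0.0, 'joint_pos': array([ 1.11352505e+00,  4.94196559e-01,  1.34611185e+00,  1.84739854e-05,
        1.30251200e+00, -9.54696725e-02]), 'dq': array([-4.79272204e-04, -3.34795387e-04, -1.15976044e-03, -5.43632326e-05,
       -1.83602150e-04,  8.92118899e-04]), 'tau': array([-2.52397724e-03, -8.78841233e+01, -3.81860411e+01,  7.05509260e-02,
        5.33253851e-02, -6.30202612e-05]), 'tool_pos': array([0.22103224, 0.58421062, 0.21333649]), 'ee_rot': array([-5.65166129e-01, -3.08997990e+00,  1.84753243e-03]), 'contact_force': array([0.46182177, 0.12877011, 0.25769993]), 'ft_torque': array([ 0.00323377,  0.03065858, -0.01081354]), 'finger_gap': 0.09110608365619245} 0.0188
scene {'fx': 450.24896103375056, 'fy': 450.24896103375056, 'cx': 284.3381457818544, 'cy': 210.06583140490113, 'origin': array([1.51219565, 0.42038927, 0.89756087]), 'attitude': array([-1.41595344, -2.03139642,  0.93380627])}
scene radio [([244.0, 190.0], 0.61, 829)]
scene rack [([194.0, 209.0], 0.96, 2038)]
scene spray [([133.0, 190.0], 0.81, 637), ([166.0, 177.0], 0.7, 510), ([148.0, 168.0], 0.69, 414)]
scene tra
[... 572 characters left out ...]
 0.98, 961), ([336.0, 294.0], 0.59, 2094)]
side driver [([219.0, 162.0], 0.52, 140), ([255.0, 337.0], 0.22, 2614)]
wrist {'fx': 325.19226210127806, 'fy': 325.19226210127806, 'cx': 280.2473567154702, 'cy': 210.71116067952514, 'tool_from_camera': array([[ 1.15793734e-04, -9.67561809e-01, -2.52634384e-01,
         7.13045600e-02],
       [ 9.99999952e-01,  1.84443950e-04, -2.48054887e-04,
        -5.00980298e-04],
       [ 2.86605319e-04, -2.52634343e-01,  9.67561784e-01,
        -1.70981510e-01],
       [ 0.00000000e+00,  0.00000000e+00,  0.00000000e+00,
         1.00000000e+00]])}
wrist radio []
wrist rack []
wrist spray []
wrist tray [([5.0, 402.0], 0.51, 232)]
wrist meter []
wrist driver []
```

View pics/scene0.png

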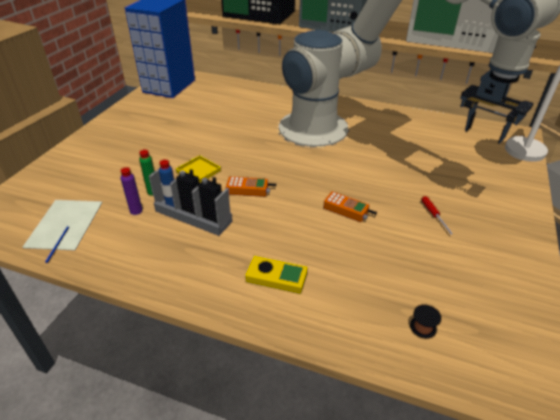

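View pics/side0.png

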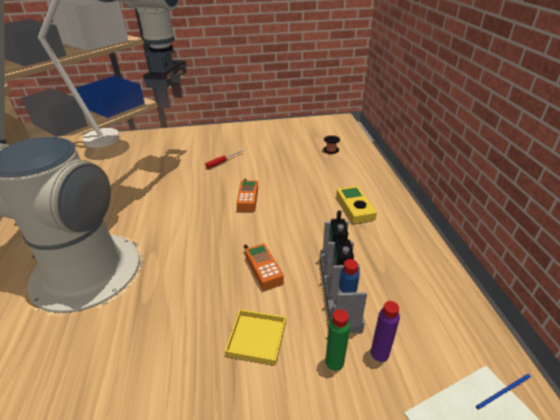

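The scene view shows two orange radios, at (346,206) and (248,186). In the side view they are at (248,195) and (262,264). Scene right is +y, so the one at scene (346,206) is the robot's leftmost. The blue can, with its cap at scene (166,163) and side (350,267), stands in the end bay nearest the side camera. The green and purple look-alikes are beside it. I'll confirm these in one crop and triangulate.

Run:
```python
from h import *
print('cap',tri([ray('scene',(166,163)),ray('side',(350,267))]))
print('green cap',tri([ray('scene',(145,154)),ray('side',(341,317))]))
print('purple cap',tri([ray('scene',(127,172)),ray('side',(391,309))]))
for n,a,b in [('radL',(346,206),(248,195)),('radR',(248,186),(262,264)),('tray',(200,169),(256,337)),('meter',(277,274),(357,204)),('driver',(436,215),(223,159))]:
    print(n,onz('scene',a,.02),onz('side',b,.02))
for k in range(3): pass
a=cv2.imread('pics/scene0.png')[140:260,110:390]; b=cv2.imread('pics/side0.png')[150:380,200:420]
a=cv2.resize(a,None,fx=2.6,fy=2.6,interpolation=2); b=cv2.resize(b,None,fx=1.2,fy=1.2)
c=np.zeros((a.shape[0]+b.shape[0],a.shape[1],3),np.uint8); c[:a.shape[0]]=a; c[a.shape[0]:,:b.shape[1]]=b
cv2.imwrite('pics/crop1.png',c);print(c.shape)
```

```text
cap [ 0.6246143  -0.25535038  0.16748718]
green cap [ 0.57957357 -0.35755036  0.14744446]
purple cap [ 0.67669582 -0.35431663  0.14647573]
radL [0.44971575 0.24382057 0.02      ] [0.45110626 0.24197927 0.02      ]
radR [ 0.46285132 -0.0763913   0.02      ] [ 0.46055236 -0.07378601  0.02      ]
tray [ 0.43309159 -0.26541643  0.02      ] [ 0.42316203 -0.28765057  0.02      ]
meter [0.78133136 0.14364715 0.02      ] [0.78158834 0.13444799 0.02      ]
driver [0.39560638 0.50683592 0.02      ] [0.37903239 0.49004183 0.02      ]
(588, 728, 3)
```

View pics/crop1.png

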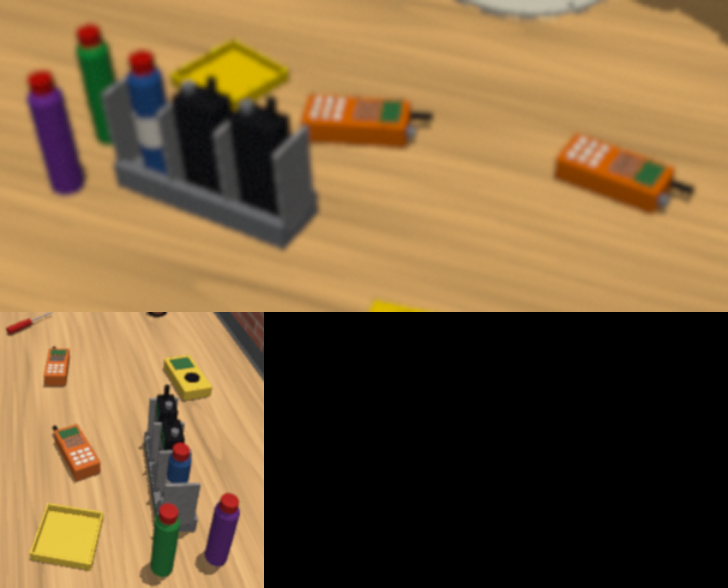

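The crop confirms it: the right-hand radio in the scene view (y≈+0.24) is the one to take, and the blue can is in the end bay, bay0. Moving above the can now.

```bash
python3 -m crank '[[-3,-3,-3,0],[-7,-6.5,-5,0],[-10.5,-9.5,-7,0],[-14,-13,-8,0],[-17.5,-16,-8,0],[-21,-19.5,-8,0],[-24.5,-22.5,-8,0],[-28,-26,-8,0]]' 1
python3 -m crank '[[-3.5,-3.2,0,0],[-7,-6.5,0,0],[-10.5,-9.5,0,0],[-14,-13,0,0],[-17.5,-16,0,0],[-21,-19.5,0,0],[-24.5,-22.5,0,0],[-28,-26,0,0]]'
python3 -m crank '[[-3,-2.5,0,8.5],[-6,-5,0,17],[-9,-7.5,0,25.5],[-10.5,-9.4,0,34],[-10.5,-9.4,0,42.5],[-10.5,-9.4,0,51],[-10.5,-9.4,0,59.5],[-10.5,-9.4,0,68]]'
python3 -m crank '[[0,0,0,1],[0,0,0,1],[0,0,0,1]]'
python3 - <<'E'
from h import *
s=env.observe(); print(s['t'],s['tool_pos'],s['ee_rot'],s['joint_pos'])
pic('wrist','w1.png')
E
```

```text
t: 1.85
tool_pos: [0.3917, 0.2407, 0.2942]
ee_rot: [0.565, 3.09, 0.001]
contact_force: [1.2, 0.7, -0.0]
finger_gap: 0.0915
t: 2.65
tool_pos: [0.5615, -0.1016, 0.294]
ee_rot: [0.565, 3.09, 0.0]
contact_force: [1.4, 0.5, 0.3]
finger_gap: 0.0913
t: 3.45
tool_pos: [0.6257, -0.225, 0.2938]
ee_rot: [-2.204, -2.239, 0.0]
contact_force: [0.5, 0.5, -0.1]
finger_gap: 0.0914
t: 3.75
tool_pos: [0.6257, -0.2249, 0.2939]
ee_rot: [-2.212, -2.231, -0.0]
contact_force: [0.4, -0.1, -0.3]
finger_gap: 0.0911
3.75 [ 0.62574477 -0.2248684   0.2939055 ] [-2.21206551e+00 -2.23070715e+00 -1.99005014e-06] [-4.34754626e-01  4.95160970e-01  1.12084497e+00  1.82984138e-05
  1.52563362e+00 -4.43147301e-01]
```

View pics/w1.png

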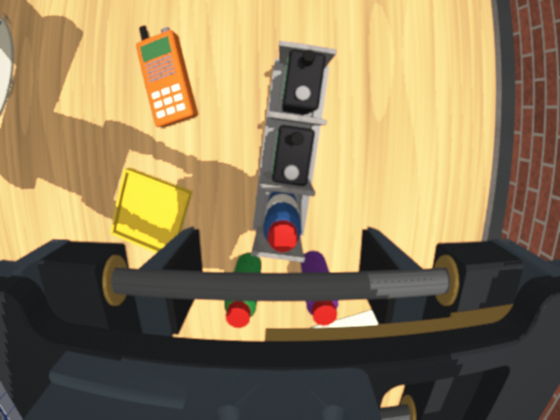

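The wrist view shows the rack, with the blue can's cap at (284,236) in the near (-y) bay. The tray is at (152,208). Green (238,315) and purple (324,313) lie clear behind the can.

Run:
```python
from h import *
for n,uv,z in [('cap',(284,236),.176),('d0L',(253,254),.13),('d0R',(303,258),.13),('d1L',(261,184),.13),('d1R',(312,190),.13),('d2L',(268,117),.13),('d2R',(325,122),.13),('d3L',(281,44),.13),('d3R',(334,49),.13),
 ('tr TL',(128,169),.02),('TR',(191,188),.02),('BR',(169,250),.02),('BL',(113,229),.02),('green',(238,315),.156),('purple',(324,313),.156)]:
    print(n,np.round(onz('wrist',uv,z),4))
for c in ['wrist','scene','side']:
    env.read_camera(c)
    for r in env.regions_of(c,'tray')[:1]:
        v,u=np.nonzero(r['mask']); pts=np.array([onz(c,p,.012)[:2] for p in zip(u,v)],np.float32); print(c,'tray',cv2.minAreaRect(pts))
    for r in env.regions_of(c,'rack')[:1]: 
        v,u=np.nonzero(r['mask']); print(c,r['score'],[np.round(onz(c,p,.13),3) for p in cv2.boxPoints(cv2.minAreaRect(np.stack([u,v],1).astype(np.float32)))])
```

```text
cap [ 0.629  -0.2543  0.176 ]
d0L [ 0.5954 -0.2918  0.13  ]
d0R [ 0.6512 -0.2962  0.13  ]
d1L [ 0.605  -0.2131  0.13  ]
d1R [ 0.6586 -0.219   0.13  ]
d2L [ 0.6121 -0.1434  0.13  ]
d2R [ 0.6704 -0.1476  0.13  ]
d3L [ 0.6247 -0.0663  0.13  ]
d3R [ 0.6792 -0.0698  0.13  ]
tr TL [ 0.3991 -0.2085  0.02  ]
TR [ 0.4979 -0.2381  0.02  ]
BR [ 0.4556 -0.3342  0.02  ]
BL [ 0.3611 -0.3027  0.02  ]
green [ 0.5789 -0.3563  0.156 ]
purple [ 0.6751 -0.3528  0.156 ]Traceback (most recent call last):
  File "<stdin>", line 8, in <module>
  File "h.py", line 17, in onz
    o,d=ray(cam,uv,st); return o+d*(z-o[2])/d[2]
        ~~~^^^^^^^^^^^
  File "h.py", line 13, in ray
    T=np.array(c['tool_from_camera']); s=st or env.observe(); Rt=rotm(s['ee_rot'])
                                               ~~~~~~~~~~~^^
ValueError: time passes only in moves, steps and waits
```

```bash
python3 -m crank '[[-3,0.2,0,7.5],[-3,0.2,3,7.5],[-3,0.2,7,7.5],[-3,0.2,11,7.5],[-3,0.2,14,7.5],[-3,0.2,16.5,7.5],[-3,0.2,18,7.5],[-3,0.2,18,7.5]]' 1
python3 -m crank '[[0,0,0,0],[0,0,0,0],[0,0,0,0],[0,0,0,0],[0,0,0,0],[0,0,0,0]]' 0.2
```

```text
t: 4.7
tool_pos: [0.627, -0.2544, 0.1121]
ee_rot: [-2.354, -2.076, 0.002]
contact_force: [0.3, 0.5, -0.5]
finger_gap: 0.0907
t: 5.3
tool_pos: [0.628, -0.2549, 0.1141]
ee_rot: [2.357, 2.077, 0.0]
contact_force: [1.1, -0.3, 0.3]
finger_gap: 0.0461
```

```bash
python3 -m crank '[[0,0,0,0],[0,0,0,0],[0,0,-2,0],[0,0,-5,0],[0,0,-8,0],[0,0,-11,0],[0,0,-13,0],[0,0,-13,0]]' 0
python3 -m crank '[[-0.5,-2,0,0],[-1.3,-6,0,0],[-2.1,-10,0,0],[-3,-14,0,0],[-3.8,-17.5,0,0],[-4.1,-19.6,0,0],[-4.1,-19.6,0,0],[-4.1,-19.6,0,0]]'
python3 - <<'E'
from h import *
s=env.observe(); print(s['tool_pos'],s['finger_gap'])
ims=[pic(c,c+'2.png')[:,:,::-1] for c in ('wrist','side')]
cv2.imwrite('pics/c2.png',np.hstack([ims[0][:, 100:460],ims[1][200:400,180:400].repeat(2,0)[:420].repeat(2,1)[:,:440]]) if 0 else np.hstack([ims[0][:,90:470],cv2.resize(ims[1][180:390,190:400],(420,420))]))
E
```

```text
t: 6.1
tool_pos: [0.629, -0.2554, 0.2468]
ee_rot: [2.354, 2.074, 0.003]
contact_force: [-0.2, 1.0, -2.4]
finger_gap: 0.0396
t: 6.9
tool_pos: [0.428, -0.2708, 0.2432]
ee_rot: [-2.357, -2.076, -0.0]
contact_force: [0.2, -0.3, -2.8]
finger_gap: 0.0394
[ 0.42804557 -0.2708062   0.24323593] 0.03940960021611496
```

View pics/c2.png

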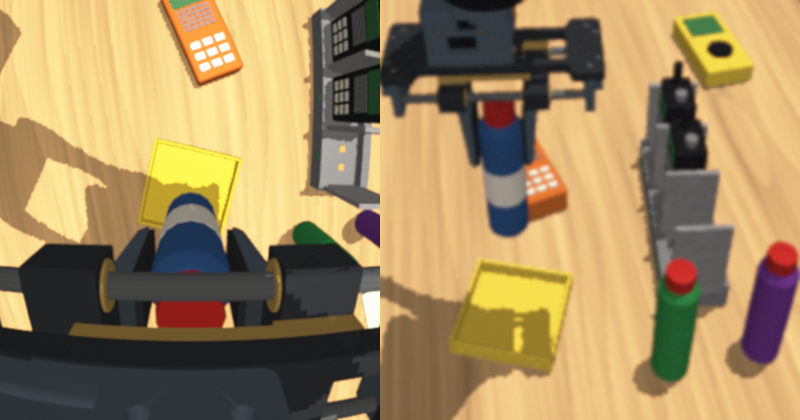

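The can is held upright over the tray. Lowering it.

```bash
python3 -m crank '[[0,0,3,0],[0,0,6,0],[0,0,9,0],[0,0,12,0],[0,0,13.8,0],[0,0,14.3,0],[0,0,14.4,0],[0,0,14.4,0]]' 0
python3 -m crank '[[0,0,0,0],[0,0,0.1,0],[0,0,0.1,0]]' 0
python3 - <<'E'
from h import *
print(env.observe()['contact_force'])
E
```

```text
t: 7.8
tool_pos: [0.429, -0.2712, 0.1005]
ee_rot: [2.356, 2.077, 0.0]
contact_force: [-0.5, 0.6, -1.0]
finger_gap: 0.0394
t: 8.1
tool_pos: [0.4285, -0.2711, 0.0993]
ee_rot: [2.356, 2.076, 0.0]
contact_force: [-0.5, -0.2, -2.0]
finger_gap: 0.0393
[-0.45038639 -0.16646793 -1.99014722]
```

```bash
python3 -m crank '[[0,0,0.1,0],[0,0,0.2,0],[0,0,0.2,0]]' 0
python3 -m crank '[[0,0,0,0],[0,0,0,0],[0,0,0,0],[0,0,0,0],[0,0,-4,0],[0,0,-9,0],[0,0,-14,0],[0,0,-18,0]]' 1
```

```text
t: 8.4
tool_pos: [0.4287, -0.2713, 0.0978]
ee_rot: [2.356, 2.076, 0.0]
contact_force: [-2.3, 1.9, 16.5]
finger_gap: 0.0394
t: 9.2
tool_pos: [0.4284, -0.2709, 0.2798]
ee_rot: [2.356, 2.076, 0.0]
contact_force: [1.1, -0.5, -1.1]
finger_gap: 0.0912
```

```bash
python3 -m crank '[[3,-0.3,0,0],[8,-0.6,0,0],[13,-1,0,0],[18,-1.3,0,0],[23,-1.7,0,0],[28,-2,0,0],[33,-2.5,0,0],[38,-3,0,0]]' 1
python3 -m crank '[[4,-0.2,0,0],[5.9,-0.3,0,0],[5.9,-0.3,0,0],[5.9,-0.3,0,0]]'
python3 - <<'E'
from h import *
s=env.observe(); print(s['tool_pos'],s['joint_pos'])
a=pic('wrist','w3.png');b=pic('side','s3.png')
cv2.imwrite('pics/c3.png',np.hstack([a[:,90:470],cv2.resize(b[180:390,190:400],(420,420))])[:,:,::-1])
E
```

```text
t: 10.0
tool_pos: [0.4459, 0.1108, 0.277]
ee_rot: [2.357, 2.077, 0.0]
contact_force: [1.6, 0.2, -0.8]
finger_gap: 0.091
t: 10.4
tool_pos: [0.4506, 0.1677, 0.2767]
ee_rot: [-2.356, -2.078, 0.001]
contact_force: [0.6, 0.4, -0.0]
finger_gap: 0.0912
[0.45055301 0.16772949 0.27670381] [ 2.32252810e-01  2.25926154e-01  1.59350437e+00 -2.28061470e-04
  1.32270952e+00  3.57361584e-01]
```

View pics/c3.png

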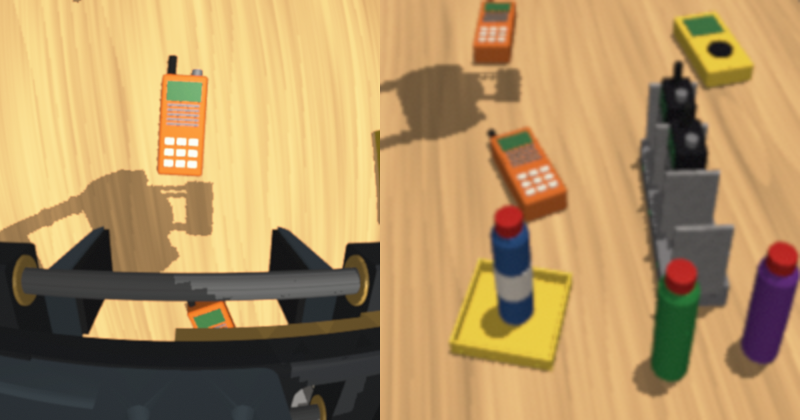

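The can stands upright in the tray. The radio's face corners in the full wrist image are (252,74), (298,77), (292,176) and (247,173), with the antenna tip at (262,57).

Run:
```python
from h import *
c=[onz('wrist',p,.036)[:2] for p in [(252,74),(298,77),(292,176),(247,173)]]
print(np.round(c,4),onz('wrist',(262,57),.02)); c=np.array(c)
top=(c[0]+c[1])/2;bot=(c[2]+c[3])/2
ax=top-bot;print('centre',(top+bot)/2,'len',np.linalg.norm(ax),'w',np.linalg.norm(c[0]-c[1]),'ang',np.degrees(np.arctan2(ax[1],ax[0])))
for c in ('scene','side'):
    env.read_camera(c)
    for r in env.regions_of(c,'radio'):
        p=onz(c,r['at'],.03)
        if p[1]>.15: print(c,p)
```

```text
[[0.4327 0.3096]
 [0.4892 0.2982]
 [0.4661 0.1737]
 [0.4095 0.1849]] [0.44743429 0.33356994 0.02      ]
centre [0.44936745 0.24160938] len 0.1267572328187862 w 0.05756997641360536 ang 79.48351565146967
scene [0.46720223 0.25026394 0.03      ]
side [0.44630531 0.23408685 0.03      ]
```

Next I'll stand the radio up. I'll grip only a small patch at its antenna end and lift slowly, so it can swing down between the pads.

```bash
python3 -m crank '[[4,-0.2,3,1],[8,-0.4,6,2],[12,-0.6,10,3.3],[14.6,-0.6,14,3.3],[14.6,-0.6,18,3.3],[14.6,-0.6,22,3.3],[14.6,-0.6,25.1,3.3],[14.6,-0.6,25.1,3.3]]' 1
python3 -m crank '[[0,0,0,0],[0,0,0,0],[0,0,0,0],[0,0,0,0],[0,0,0,0],[0,0,0,0]]' 0.4
python3 -m crank '[[0,0,0,0],[0,0,-0.5,0],[0,0,-1,0],[0,0,-1.5,0],[0,0,-2,0],[0,0,-2,0]]'
python3 - <<'E'
from h import *
s=env.observe(); print(s['contact_force'],s['ft_torque'],s['finger_gap'])
a=pic('wrist','w4.png');b=pic('scene','s4.png')
cv2.imwrite('pics/c4.png',np.hstack([a[:,90:470],cv2.resize(b[130:250,280:400],(420,420))])[:,:,::-1])
E
```

```text
t: 11.5
tool_pos: [0.4613, 0.3118, 0.0226]
ee_rot: [-2.415, -2.007, 0.01]
contact_force: [-0.2, 0.2, 1.1]
finger_gap: 0.0912
t: 12.1
tool_pos: [0.4637, 0.3135, 0.0269]
ee_rot: [2.416, 2.008, 0.002]
contact_force: [-0.9, 0.1, 9.5]
finger_gap: 0.0574
t: 12.7
tool_pos: [0.4635, 0.3135, 0.0467]
ee_rot: [2.416, 2.008, 0.002]
contact_force: [0.5, -0.3, -2.7]
finger_gap: 0.0573
[ 0.52502017 -0.34789514 -2.74003391] [0.08661822 0.0645625  0.05219462] 0.05733355280930696
```

View pics/c4.png

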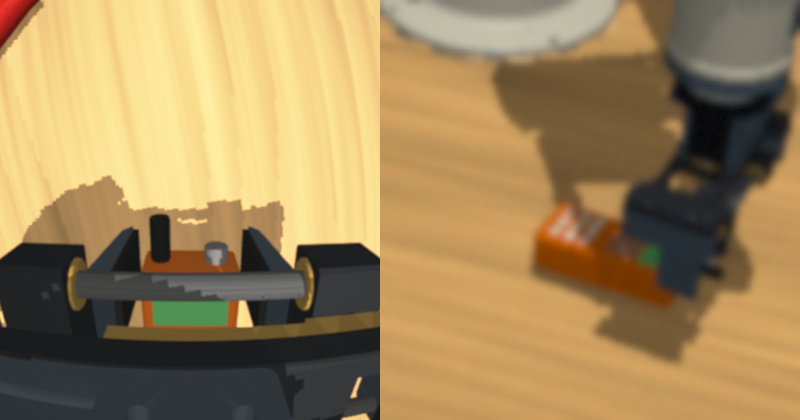

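The grip holds. I'll lift further along an arc and fit the tilt from the cameras numerically.

```bash
cat > tilt.py <<'E'
from h import *
def hullmask(cam,P):
    uv=np.array([proj(cam,p) for p in P]); m=np.zeros((420,560),np.uint8)
    cv2.fillConvexPoly(m,cv2.convexHull(uv.round().astype(np.int32)),1); return m>0
def orange(im):
    h=cv2.cvtColor(im,cv2.COLOR_RGB2HSV); return (h[...,0]<=10)&(h[...,1]>185)&(h[...,2]>60)
def fit(sg=.126,df=.005,hz=.006):
    s=env.observe(); Rt=rotm(s['ee_rot']); g=np.array(s['tool_pos'])-[0,0,-hz]
    u=np.array([*Rt[:2,0],0]); u/=np.linalg.norm(u); w=np.cross(u,[0,0,1]); up=np.array([0,0,1.])
    # contact point lies beside tool centre line along u by 12 mm behind
    out={}
    for cam in ('scene','side'):
        im=env.read_camera(cam); 
        ms=env.regions_of(cam,'radio'); best=None
        q=proj(cam,g); m=orange(im); H,W=np.mgrid[:420,:560]; m&=(np.hypot(W-q[0],H-q[1])<90)
        res=[]
        for a in range(0,100,3):
            t=np.radians(a); z=u*np.cos(t)+up*np.sin(t); f=-u*np.sin(t)+up*np.cos(t)
            c0=g-u*.012
            P=[c0+z*(ss-sg)+f*(dd+df)+w*ww for ss in(0,.13) for dd in(0,-.036) for ww in(-.029,.029)]
            k=hullmask(cam,P); res.append(((k^m)&(k|m)).sum()/max(1,k.sum()))
        i=np.argsort(res)[:3]; out[cam]=[(int(j)*3,round(float(res[j]),2)) for j in i]+[int(m.sum())]
    print(out, 't',s['t'],'tcp',np.round(s['tool_pos'],4),'F',np.round(s['contact_force'],1),'M',np.round(s['ft_torque'],2),'gap',round(s['finger_gap'],4))
if __name__=='__main__': fit()
E
python3 tilt.py
python3 -m crank '[[-0.2,0,-0.5,0],[-0.5,0,-1,0],[-0.9,0,-1.5,0],[-1.3,0,-2,0],[-1.8,0,-2.5,0],[-2.2,0,-3,0],[-2.2,0,-3,0]]'
python3 tilt.py
```

```text
{'scene': [(3, 1.15), (0, 1.15), (9, 1.16), 154], 'side': [(33, 1.1), (27, 1.1), (36, 1.1), 82]} t 12.8 tcp [0.4632 0.3133 0.046 ] F [ 0.3 -0.1 -2.2] M [ 0.08  0.05 -0.01] gap 0.0569
t: 13.7
tool_pos: [0.4594, 0.2912, 0.0767]
ee_rot: [2.416, 2.008, 0.001]
contact_force: [0.3, -0.1, -1.2]
finger_gap: 0.0571
{'scene': [(0, 1.15), (3, 1.15), (12, 1.15), 154], 'side': [(36, 1.12), (33, 1.12), (30, 1.12), 105]} t 13.7 tcp [0.4594 0.2912 0.0767] F [ 0.3 -0.1 -1.2] M [0.09 0.03 0.03] gap 0.0571
```

Run:
```python
from h import *
im=cv2.imread('pics/scene0.png');h=cv2.cvtColor(im,cv2.COLOR_BGR2HSV);print(h[203,328:368].tolist()[::3]);print('table',h[240,330:340:3].tolist())
a=env.read_camera('side');b=env.read_camera('scene')
cv2.imwrite('pics/c5.png',np.hstack([cv2.resize(a[130:250,190:310],(400,400)),cv2.resize(b[130:250,280:400],(400,400))])[:,:,::-1])
```

```text
[[14, 255, 151], [14, 255, 177], [12, 210, 194], [12, 117, 200], [12, 191, 204], [14, 249, 197], [10, 138, 151], [11, 126, 134], [10, 136, 148], [12, 157, 149], [43, 123, 95], [38, 128, 100], [20, 156, 137], [15, 169, 193]]
table [[17, 136, 200], [17, 135, 198], [17, 136, 197], [18, 137, 197]]
```

View pics/c5.png

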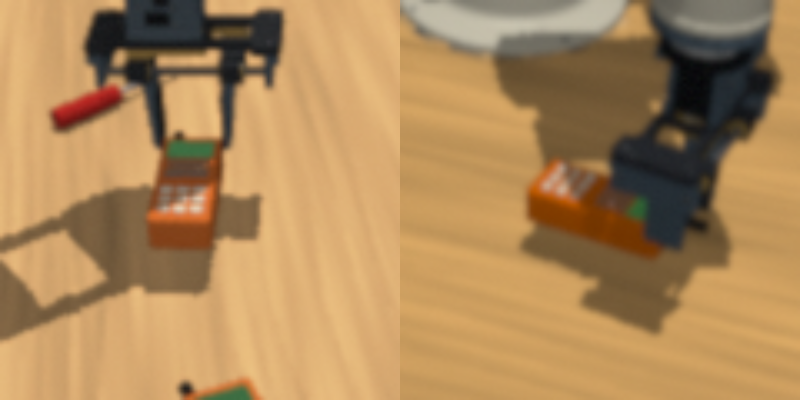

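The radio is still level: its shadow is detached, so the patch grip holds it rigidly. I'll set it back down and grip the antenna tip instead, which gives a narrower contact and a longer gravity lever. The bottom edge then stays on the bench as a hinge.

```bash
python3 -m crank '[[0,0,1.5,0],[0,0,3,0],[0,0,4.2,0],[0,0,4.7,0],[0,0,4.9,0],[0,0,5,0],[0,0,5,0]]'
python3 -m crank '[[0,0,0,0],[0,0,0,0],[0,0,0,0],[0,0,-1,0],[1.4,-0.9,-2,0],[2.8,-1.8,-1,0],[2.8,-1.8,1.5,0],[2.8,-1.8,1.5,0]]' 1
python3 - <<'E'
from h import *
s=env.observe(); im=pic('wrist','w6.png'); print(s['tool_pos'])
# predicted antenna tip pixel & view crop
R_=rotm(s['ee_rot']); print(R_[:,0])
cv2.imwrite('pics/c6.png',cv2.resize(im[180:340,180:380],(800,640))[:600,:,::-1])
E
```

```text
t: 14.7
tool_pos: [0.4588, 0.2916, 0.0268]
ee_rot: [-2.416, -2.008, 0.001]
contact_force: [-6.3, -1.8, 12.9]
finger_gap: 0.0573
t: 15.5
tool_pos: [0.4454, 0.3222, 0.0097]
ee_rot: [-2.415, -2.009, 0.004]
contact_force: [-0.1, -1.3, 0.5]
finger_gap: 0.0912
[0.4454354  0.32215769 0.00968008]
[ 0.18201973  0.98329316 -0.00183721]
```

View pics/c6.png

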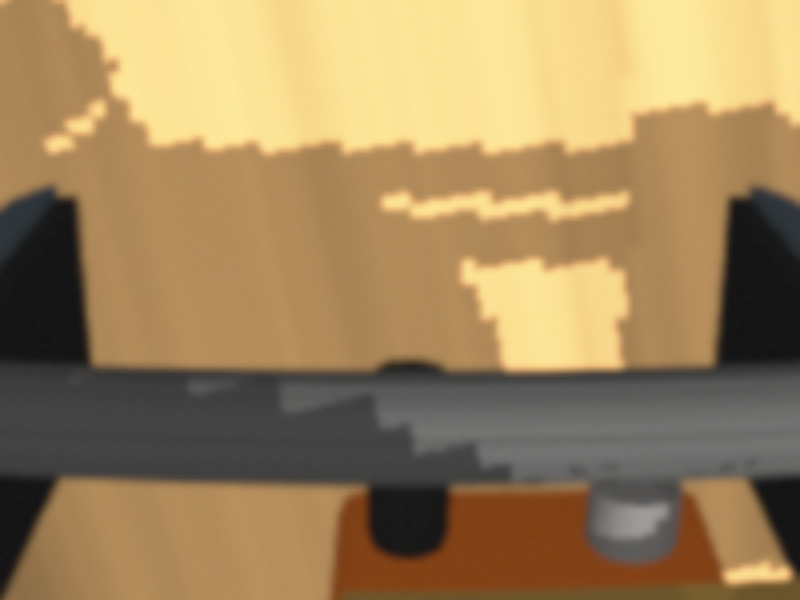

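The antenna tip is at about full-image (282,270), centred between the jaws.

Run:
```python
from h import *
s=env.observe();R_=rotm(s['ee_rot'])
print((R_.T@(onz('wrist',(282.5,270.5),.024,s)-s['tool_pos']))*1000)
```

```text
[ -3.48775974   0.9435193  -13.32744233]
```

```bash
sed -i "s/h\[...,0\]<=10)&(h\[...,1\]>185)/h[...,0]>=7)\&(h[...,0]<=15)\&(h[...,1]>175)/; s/c0=g-u\*.012/c0=g-u*OFF/; s/^from h/OFF=.0125\nfrom h/" tilt.py; sed -i "s/fit(sg=.126,df=.005,hz=.006)/fit(sg=.1545,df=.018,hz=.008)/" tilt.py
python3 -m crank '[[0.5,0,0,0],[0.5,0,0,0],[0.5,0,0,0],[0.5,0,0,0],[0.5,0,0,0],[0.5,0,0,0],[0.5,0,0,0],[0.5,0,0,0]]' 0
python3 tilt.py
python3 -m crank '[[0,0,-0.5,0],[-0.1,0,-1,0],[-0.3,0,-1.7,0],[-0.5,0,-2.4,0],[-0.7,0,-3.2,0],[-1,0,-4,0],[-1,0,-4,0]]'
python3 tilt.py
```

```text
t: 16.35
tool_pos: [0.4475, 0.3273, 0.0109]
ee_rot: [-2.416, -2.008, 0.0]
contact_force: [1.1, -0.4, -0.7]
finger_gap: 0.0301
{'scene': [(9, 0.62), (6, 0.63), (12, 0.64), 511], 'side': [(66, 0.99), (72, 0.99), (69, 0.99), 529]} t 16.35 tcp [0.4475 0.3273 0.0109] F [ 1.1 -0.4 -0.7] M [-0.11  0.03 -0.  ] gap 0.0301
t: 17.25
tool_pos: [0.4461, 0.3174, 0.0522]
ee_rot: [2.416, 2.008, 0.002]
contact_force: [0.7, 0.4, -1.3]
finger_gap: 0.0093
{'scene': [(24, 0.58), (21, 0.59), (27, 0.62), 535], 'side': [(84, 0.85), (81, 0.86), (87, 0.87), 402]} t 17.25 tcp [0.4461 0.3174 0.0522] F [ 0.7  0.4 -1.3] M [0.07 0.05 0.02] gap 0.0093
```

Run:
```python
from h import *
print(env.observe()['finger_gap'],env.observe()['contact_force'])
w=env.read_camera('wrist');a=env.read_camera('side');b=env.read_camera('scene')
cv2.imwrite('pics/c7.png',np.hstack([cv2.resize(w[170:370,180:380],(300,300)),cv2.resize(a[130:250,190:310],(250,300)),cv2.resize(b[140:240,290:390],(250,300))])[:,:,::-1])
```

```text
0.00917693694419235 [-0.29254372  0.36667766 -1.65377758]
```

View pics/c7.png

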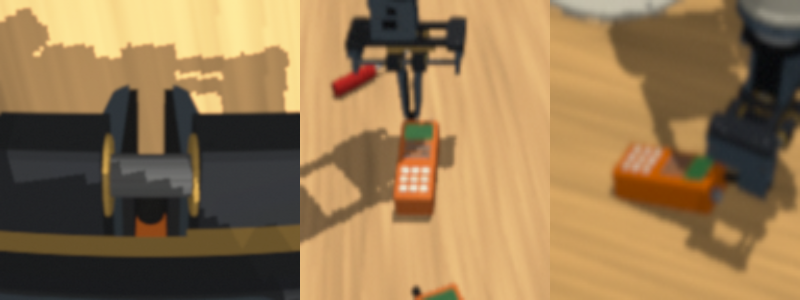

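The antenna grip works: the radio now slopes about 20° with its bottom edge on the bench. But the fingers closed late, on an off-centre chord with a gap of 9 mm instead of 12. I'll set it down, regrip fully, then lift.

```bash
python3 -m crank '[[0.3,0,0.8,0],[0.5,0,1.6,0],[0.7,0,2.3,0],[0.9,0,3,0],[1,0,3.5,0],[1,0,4,0],[1,0,4,0]]'
python3 -m crank '[[0,0,0,0],[0,0,0,0],[0,0,0.2,0],[0,0,0.3,0],[0,0,0.3,0]]' 0.35
python3 -m crank '[[0,0,0,0],[0,0,0,0],[0,0,0,0],[0,0,0,0],[0,0,0,0],[0,0,0,0],[0,0,0,0]]' 0
python3 -m crank '[[0,0,0,0]]' 0
```

```text
t: 18.3
tool_pos: [0.4476, 0.3275, 0.0105]
ee_rot: [-2.416, -2.008, -0.0]
contact_force: [-1.1, -1.7, 5.1]
finger_gap: 0.0091
t: 18.8
tool_pos: [0.4474, 0.3273, 0.0077]
ee_rot: [-2.416, -2.008, 0.0]
contact_force: [0.3, 0.5, 0.2]
finger_gap: 0.0318
t: 19.5
tool_pos: [0.4475, 0.3274, 0.0079]
ee_rot: [2.416, 2.008, 0.0]
contact_force: [0.0, 0.6, 0.3]
finger_gap: 0.0091
t: 19.6
tool_pos: [0.4475, 0.3274, 0.008]
ee_rot: [2.416, 2.008, 0.0]
contact_force: [0.5, -0.6, 1.1]
finger_gap: 0.0094
```

```bash
python3 -m crank '[[-0.1,0,-0.9,0],[-0.4,0,-2,0],[-0.8,0,-3.4,0],[-1.3,0,-4.6,0],[-1.9,0,-5.8,0],[-2.7,0,-7.1,0],[-2.7,0,-7.1,0]]'
python3 tilt.py
python3 -m crank '[[-3.0,0,-3.2,0]]' - >/dev/null 2>&1 || true
python3 tilt.py
```

```text
t: 20.3
tool_pos: [0.443, 0.3001, 0.0808]
ee_rot: [2.416, 2.007, 0.003]
contact_force: [-1.0, -0.0, -1.6]
finger_gap: 0.0085
{'scene': [(33, 0.52), (30, 0.53), (36, 0.55), 519], 'side': [(78, 0.83), (75, 0.86), (81, 0.87), 360]} t 20.3 tcp [0.443  0.3001 0.0808] F [-1.  -0.  -1.6] M [ 0.08  0.07 -0.03] gap 0.0085
{'scene': [(45, 0.51), (48, 0.52), (42, 0.53), 500], 'side': [(75, 0.91), (72, 0.93), (69, 0.93), 357]} t 20.6 tcp [0.4362 0.2723 0.1081] F [ 1.   0.5 -0.3] M [-0.   -0.01  0.  ] gap 0.008
```

```bash
cat > pose.py <<'E'
# fit (s-hinge position along u, tilt) with bottom back edge on table, using mask of radio from scene & side colour
from tilt import *
def run(y_lo=.1,save=None):
    s=env.observe(); Rt=rotm(s['ee_rot']); u=np.array([*Rt[:2,0],0]); u/=np.linalg.norm(u); w=np.cross(u,[0,0,1]); up=np.array([0,0,1.])
    t0=np.array([*s['tool_pos'][:2],0]); M={}
    for cam in('scene','side'):
        im=env.read_camera(cam); q=proj(cam,s['tool_pos']); m=orange(im); H,W=np.mgrid[:420,:560]
        g=onz(cam,(200,200),0); M[cam]=m&(np.hypot(W-q[0],H-q[1])<75)
    best=[]
    for a in range(0,96,3):
        t=np.radians(a); z=u*np.cos(t)+up*np.sin(t); f=-u*np.sin(t)+up*np.cos(t)
        for sh in np.arange(-.2,.05,.006):
          for lat in (-.024,-.018,-.012):
            c0=t0+u*sh-w*lat*SG
            P=[c0+z*ss+f*dd+w*ww for ss in(0,.13) for dd in(0,.036) for ww in(-.029,.029)]
            e=0
            for cam in M:
                k=hullmask(cam,P); e+=(k^M[cam]).sum()/k.sum()
            best.append((e,a,sh,lat))
    best.sort(); print([tuple(np.round(b,3)) for b in best[:4]], 'tcp',np.round(s['tool_pos'],4),'F',np.round(s['contact_force'],1),'gap',round(s['finger_gap'],4))
SG=1
if __name__=='__main__':
    run(); SG=-1; run()
E
python3 pose.py
```

```text
Traceback (most recent call last):
  File "pose.py", line 23, in <module>
    run(); SG=-1; run()
    ~~~^^
  File "pose.py", line 18, in run
    k=hullmask(cam,P); e+=(k^M[cam]).sum()/k.sum()
  File "tilt.py", line 4, in hullmask
    uv=np.array([proj(cam,p) for p in P]); m=np.zeros((420,560),np.uint8)
                 ~~~~^^^^^^^
  File "h.py", line 19, in proj
    c=env.camera_info(cam)
ValueError: time passes only in moves, steps and waits
```

```bash
cat >> h.py <<'E'
_c={}
_ci=env.camera_info
def cinfo(n):
    if n not in _c:
        i=dict(_ci(n)); 
        if n!='wrist': i['attitude']=rotm(i['attitude'])
        _c[n]=i
    return _c[n]
E
sed -i 's/c=env.camera_info(cam)/c=cinfo(cam)/' h.py; time python3 pose.py
```

```text
[(np.float64(1.043), np.float64(45.0), np.float64(-0.116), np.float64(-0.018)), (np.float64(1.045), np.float64(48.0), np.float64(-0.11), np.float64(-0.018)), (np.float64(1.052), np.float64(42.0), np.float64(-0.116), np.float64(-0.018)), (np.float64(1.058), np.float64(45.0), np.float64(-0.11), np.float64(-0.018))] tcp [0.437  0.2717 0.1102] F [ 0.2  0.6 -1.2] gap 0.0077
[(np.float64(1.634), np.float64(42.0), np.float64(-0.11), np.float64(-0.012)), (np.float64(1.639), np.float64(39.0), np.float64(-0.11), np.float64(-0.012)), (np.float64(1.639), np.float64(39.0), np.float64(-0.116), np.float64(-0.012)), (np.float64(1.641), np.float64(36.0), np.float64(-0.116), np.float64(-0.012))] tcp [0.4369 0.2717 0.1101] F [ 0.1  1.1 -0.6] gap 0.0078
real	0m12.048s
user	0m8.900s
sys	0m0.333s
```

It is pivoting cleanly: tilt 45°, bottom edge stationary. Continuing the arc.

```bash
python3 -m crank '[[-0.6,0,-0.5,0],[-1.3,0,-1.05,0],[-2,0,-1.5,0],[-2.8,0,-2,0],[-3.6,0,-2.35,0],[-4.4,0,-2.65,0],[-4.4,0,-2.65,0]]'
sed -i 's/^    run(); SG=-1; run()/    run()/' pose.py; python3 pose.py
```

```text
t: 21.8
tool_pos: [0.4289, 0.2271, 0.1379]
ee_rot: [2.417, 2.007, 0.0]
contact_force: [-0.0, 0.3, -2.3]
finger_gap: 0.0063
[(np.float64(1.109), np.float64(54.0), np.float64(-0.098), np.float64(-0.012)), (np.float64(1.126), np.float64(51.0), np.float64(-0.104), np.float64(-0.012)), (np.float64(1.13), np.float64(57.0), np.float64(-0.098), np.float64(-0.012)), (np.float64(1.135), np.float64(54.0), np.float64(-0.104), np.float64(-0.012))] tcp [0.4289 0.2271 0.1379] F [-0.   0.3 -2.3] gap 0.0063
```

The weight reading of 2.3 N and the geometry say the radio now hangs free at about 54°, some 12 mm above the bench. A brisk start toward -u with a soft stop should swing it further upright.

```bash
python3 -m crank '[[-4,0,0,0],[-7,0,0,0],[-9,0,0,0],[-10,0,0,0],[-10,0,0,0],[-10,0,0,0]]'
cat > air.py <<'E'
# free fit: tilt, contact offset along u and height
from tilt import *
def run(lat0=.0):
    s=env.observe(); Rt=rotm(s['ee_rot']); u=np.array([*Rt[:2,0],0]); u/=np.linalg.norm(u); w=np.cross(u,[0,0,1]); up=np.array([0,0,1.]); M={}
    for cam in('scene','side'):
        im=env.read_camera(cam); m=orange(im); H,W=np.mgrid[:420,:560]; q=proj(cam,s['tool_pos']-up*.06-u*.04); M[cam]=m&(np.hypot(W-q[0],H-q[1])<55)
    best=[]
    for a in range(0,108,3):
        t=np.radians(a); z=u*np.cos(t)+up*np.sin(t); f=-u*np.sin(t)+up*np.cos(t)
        for ou in np.arange(-.03,.031,.006):
          for oz in np.arange(-.012,.031,.006):
            tip=np.array(s['tool_pos'])+u*ou+up*oz
            c0=tip-z*.158-f*.018+w*.018   # back-bottom centre
            P=[c0+z*ss+f*dd+w*ww for ss in(0,.13) for dd in(0,.036) for ww in(-.029,.029)]
            zmin=min(p[2] for p in P)
            e=sum((( k:=hullmask(cam,P))^M[cam]).sum()/k.sum() for cam in M)
            best.append((e,a,ou,oz,zmin))
    best.sort(); print([np.round(b,3).tolist() for b in best[:4]],'t',s['t'],'tcp',np.round(s['tool_pos'],4),'F',np.round(s['contact_force'],1),'gap',round(s['finger_gap'],4))
if __name__=='__main__': run()
E
python3 air.py
```

```text
t: 22.5
tool_pos: [0.4113, 0.1304, 0.1375]
ee_rot: [2.416, 2.008, 0.001]
contact_force: [0.1, -0.4, -0.1]
finger_gap: 0.0003
[[2.158, 27.0, -0.0, -0.012, 0.038], [2.161, 24.0, 0.006, -0.012, 0.045], [2.17, 30.0, -0.006, -0.012, 0.031], [2.175, 30.0, -0.018, -0.012, 0.031]] t 22.5 tcp [0.4113 0.1304 0.1375] F [ 0.1 -0.4 -0.1] gap 0.0003
```

The grip slipped off (gap 0), so the radio fell from its low tilt. I can't tell whether it passed the speed limit. I'll go on, and find out how it lies.

```bash
python3 -m crank '[[0,0,-3,0],[0,0,-7,0],[0,0,-11,0],[0,0,-14,0],[0,0,-14,0]]' 1
python3 - <<'E'
from h import *
s=env.observe();print(s['tool_pos'],s['ee_rot']); w=pic('wrist','w8.png');b=pic('scene','s8.png')
cv2.imwrite('pics/c8.png',np.hstack([w[:,90:470],cv2.resize(b[130:270,260:400],(420,420))])[:,:,::-1])
E
```

```text
t: 23.1
tool_pos: [0.4128, 0.1309, 0.2811]
ee_rot: [2.412, 2.007, 0.009]
contact_force: [0.7, 0.0, -0.5]
finger_gap: 0.0379
[0.4127623  0.13087009 0.28105616] [2.4122534  2.00748807 0.00926235]
```

View pics/c8.png

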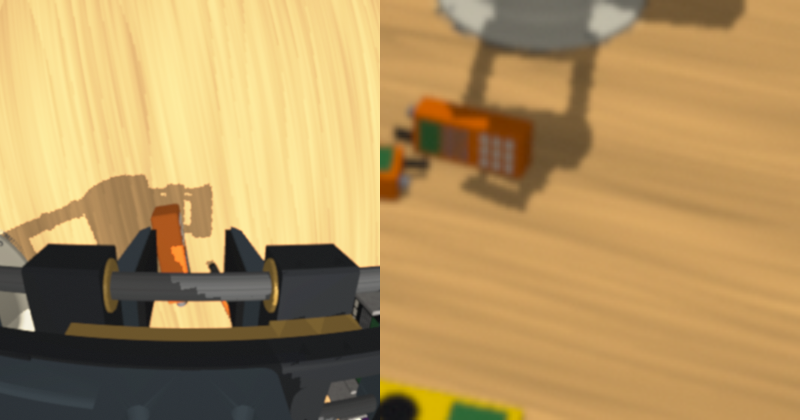

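The radio now rests on its long side: screen toward +x, antenna end toward -y, antenna on the low side. That lets the jaws take it front-to-back, which is the grip insertion needs. New plan:
- Grip it near the top end.
- Carry it behind the rack and rest the antenna on the rack's outer divider as a fixed ledge.
- Push down so it pivots upright, then set it flush on the bench.

First I'll measure its pose.

```bash
python3 -m crank '[[-3,0,0,0],[-7,0,-1,0],[-11,0,-2,0],[-13,0,-2,0],[-13,0,-2,0],[-13,0,-2,0]]' 1
cat > side_pose.py <<'E'
from tilt import *
from scipy.optimize import minimize
s=env.observe(); M={}
H,W=np.mgrid[:420,:560]
for cam in('wrist','scene','side'):
    im=env.read_camera(cam); cv2.imwrite(f'pics/sp_{cam}.png',im[:,:,::-1]); M[cam]=orange(im)
def cor(x,y,a):
    u=np.array([np.cos(a),np.sin(a),0]);v=np.array([-u[1],u[0],0])
    return [np.array([x,y,0])+u*l+v*d+np.array([0,0,h]) for l in(-.065,.065) for d in(-.018,.018) for h in(0,.058)]
def hm(cam,P):
    uv=np.array([proj(cam,p,s) for p in P]); m=np.zeros((420,560),np.uint8)
    cv2.fillConvexPoly(m,cv2.convexHull(uv.round().astype(np.int32)),1); return m>0
D={c:cv2.dilate(M[c].astype(np.uint8),np.ones((3,3)))>0 for c in M}
def cost(p,v=False):
    e=0;o=[]
    for c in M:
        k=hm(c,cor(*p)); near=cv2.dilate(k.astype(np.uint8),np.ones((25,25)))>0
        q=((k^M[c])&near).sum()/max(k.sum(),50); e+=q;o.append(round(float(q),2))
    if v: print(o)
    return e
best=min(((cost((x,y,a)),x,y,a) for x in np.arange(.38,.49,.01) for y in np.arange(.06,.24,.01) for a in np.radians([-120,-105,-90,-75])))
print(best)
r=minimize(cost,best[1:],method='Nelder-Mead',options=dict(initial_simplex=np.array(best[1:])+np.array([[0,0,0],[.008,0,0],[0,.008,0],[0,0,.12]]),xatol=1e-4,fatol=1e-4)); print(np.round(r.x,4),np.degrees(r.x[2]),r.fun); cost(r.x,True)
print({c:int(M[c].sum()) for c in M},s['tool_pos'],s['t'])
E
python3 side_pose.py
```

```text
t: 23.8
tool_pos: [0.3866, 0.0021, 0.2964]
ee_rot: [-2.416, -2.006, 0.002]
contact_force: [0.8, 0.4, -0.1]
finger_gap: 0.0906
(np.float64(2.181027767939023), np.float64(0.38), np.float64(0.06), np.float64(-1.8325957145940461))
[ 0.3711  0.0353 -1.6011] -91.73784224392497 1.224691347618954
[0.31, 0.61, 0.31]
{'wrist': 3406, 'scene': 995, 'side': 1046} [0.38662864 0.00212135 0.29638608] 23.8
```

```bash
sed -i 's/np.arange(.38,.49,.01) for y in np.arange(.06,.24,.01) for a in np.radians(\[-120,-105,-90,-75\])/np.arange(.33,.45,.012) for y in np.arange(-.02,.16,.012) for a in np.radians([-110,-100,-90,-80])/' side_pose.py
python3 side_pose.py
python3 - <<'E'
from h import *
print(onz('scene',(290,175),.03))
m=cv2.imread('pics/sp_wrist.png'); 
from tilt import orange
n,l,st,c=cv2.connectedComponentsWithStats(orange(m[:,:,::-1]).astype(np.uint8))
for i in range(1,n):
    if st[i][4]>60: print(st[i],c[i],onz('wrist',c[i],.05))
d=np.hstack([m,cv2.resize(cv2.imread('pics/sp_side.png')[150:300,200:300],(240,360)) .repeat(1,0)]) if 0 else m
cv2.imwrite('pics/c9.png',m)
E
```

```text
(np.float64(1.43297420764068), np.float64(0.36600000000000005), np.float64(0.039999999999999994), np.float64(-1.5707963267948966))
[ 0.3707  0.0372 -1.6043] -91.91708023581708 1.2168633847409716
[0.29, 0.6, 0.32]
{'wrist': 3498, 'scene': 998, 'side': 1046} [0.38694847 0.00274681 0.29683044] 23.95
[0.37115472 0.03436794 0.03      ]
[ 244  109   41  101 2142] [263.70634921 165.6512605 ] [0.36926671 0.0275156  0.05      ]
[ 308  178   58   94 1300] [337.03230769 218.70384615] [ 0.45282649 -0.06041617  0.05      ]
```

View pics/c9.png

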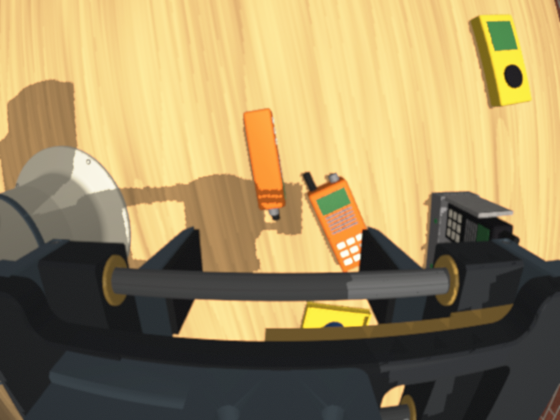

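This is the last viewable picture. It shows the radio on its narrow side, with top-face corners near (244,110), (270,108), (284,209) and (259,211) and the antenna end at (275,215), near the decoy's antenna at (308,180). From here I work with numeric checks only.

Run:
```python
from h import *
s=env.observe()
c=np.array([onz('wrist',p,.058,s)[:2] for p in [(244,111),(270,109),(284,207),(259,209)]]); print(np.round(c,4))
a=(c[0]+c[1])/2;b=(c[2]+c[3])/2; d=b-a; L=np.linalg.norm(d); u=d/L
print('len',L,'w',np.linalg.norm(c[0]-c[1]),np.linalg.norm(c[2]-c[3]),'ang',np.degrees(np.arctan2(d[1],d[0])),'centre',(a+b)/2,'top end',b)
P=(a+b)/2+u*.041; R_=rotm(s['ee_rot']); print('P',P,'tool delta cm',R_.T@(np.array([*P,.012])-s['tool_pos'])*100,'toolx ang',np.degrees(np.arctan2(R_[1,0],R_[0,0])),'antenna decoy',onz('wrist',(306,176),.02,s))
```

```text
[[ 0.3586  0.1013]
 [ 0.3909  0.0974]
 [ 0.3855 -0.0295]
 [ 0.3529 -0.0262]]
len 0.12726937395335836 w 0.03257479594491272 0.032698563680463935 ang -92.51368973038383 centre [0.37198238 0.03575295] top end [ 0.36919149 -0.02782051]
P [ 0.3701842 -0.0052076] tool delta cm [-1.07005989 -1.50178566 28.51776841] toolx ang 79.53994498687788 antenna decoy [ 0.42226746 -0.00057692  0.02      ]
```

```bash
python3 -m crank '[[-1,-1.5,3,-8.3],[-1,-1.5,7,-8.3],[-1,-1.5,12,-8.3],[-1,-1.5,16,-8.3],[-1,-1.5,20,-8.3],[-1,-1.5,24,-8.3],[-1,-1.5,27,-8.3],[-1,-1.5,28.4,-8.3]]' 0.6
python3 -m crank '[[0,0,0,0],[0,0,0,0],[0,0,0,0],[0,0,0,0],[0,0,0,0],[0,0,0,0]]' 0.2
python3 -m crank '[[0,0,-1,0],[0,0,-3,0],[0,0,-6,0],[0,0,-10,0],[0,0,-14,0],[0,0,-17,0],[0,0,-18,0],[0,0,-18,0]]'
python3 - <<'E'
from h import *
s=env.observe();R_=rotm(s['ee_rot']);print(s['tool_pos'],R_[:,0],s['joint_pos'],s['contact_force'],s['ft_torque'],s['finger_gap'])
E
```

```text
t: 24.9
tool_pos: [0.3697, -0.0047, 0.0112]
ee_rot: [-2.262, -2.177, 0.002]
contact_force: [-0.2, -0.6, 0.1]
finger_gap: 0.0549
t: 25.5
tool_pos: [0.371, -0.0052, 0.0141]
ee_rot: [2.263, 2.177, 0.002]
contact_force: [0.1, 0.1, 13.3]
finger_gap: 0.0359
t: 26.3
tool_pos: [0.3712, -0.0053, 0.195]
ee_rot: [2.262, 2.176, 0.004]
contact_force: [0.8, 0.5, -1.8]
finger_gap: 0.036
[ 0.37117513 -0.00526479  0.19503871] [ 3.88395014e-02  9.99245322e-01 -5.28841634e-04] [-1.75436024e-01  1.60155368e-01  1.94806808e+00 -3.24971683e-09
  1.02948534e+00 -1.36587762e-01] [ 0.7596626   0.47861725 -1.83794202] [-0.23627816  0.03221053  0.03383167] 0.035974151381818864
```

The radio is held front-to-back (gap 36 mm). Carrying it high around behind the rack to divider d1, turned so the antenna points at the rack.

```bash
python3 -m crank '[[0,1,-3,0],[-2,4,-6,8],[-5,8,-6,16],[-7.5,12,-6,24],[-10,16,-6,32],[-12.5,20,-6,40],[-15,24,-6,48],[-17.5,28,-6,56]]'
python3 - <<'E'
from h import *
s=env.observe();R_=rotm(s['ee_rot']);print(s['tool_pos'],R_[:,0])
t=np.array([.7013,-.2275,.25]);print('to go cm',R_.T@(t-s['tool_pos'])*100,'twist',np.degrees(np.arctan2(R_[1,0],R_[0,0]))+7.2,s['finger_gap'])
E
```

```text
t: 27.1
tool_pos: [0.6443, -0.1919, 0.2515]
ee_rot: [-3.023, -0.85, 0.003]
contact_force: [0.8, -0.5, -2.2]
finger_gap: 0.0358
[ 0.64428151 -0.19194039  0.25146848] [ 0.85329303  0.52142991 -0.00136303]
to go cm [3.01136422 6.0076558  0.13139442] twist 38.62824839613575 0.03579580527739497
```

```bash
python3 -m crank '[[1,2,0,8],[2,4,0,16],[3,6,0,24],[3,6,0,32],[3,6,0,38.6],[3,6,0,38.6]]'
python3 -m crank '[[0,0,2,0],[0,0,5,0],[0,0,8,0],[0,0,9.6,0],[0,0,9.6,0]]'
cat > air2.py <<'E'
# fit tilt of held radio (tool x points away from antenna), local shift
from tilt import *
def run(sg=.106,lo=-6,hi=102):
    s=env.observe(); Rt=rotm(s['ee_rot']); u=-np.array([*Rt[:2,0],0]); u/=np.linalg.norm(u); w=np.cross(u,[0,0,1]); up=np.array([0,0,1.])
    g=np.array(s['tool_pos'])+up*.0188; M={}
    for cam in('scene','side'):
        im=env.read_camera(cam); cv2.imwrite(f'pics/a_{cam}.png',im[:,:,::-1]); m=orange(im); H,W=np.mgrid[:420,:560]; q=proj(cam,g-u*.04-up*.03); M[cam]=m&(np.hypot(W-q[0],H-q[1])<70)
    best=[]
    for a in range(lo,hi,3):
        t=np.radians(a); z=u*np.cos(t)+up*np.sin(t); f=-u*np.sin(t)+up*np.cos(t)  # f: knob side
        for d in (-.016,-.008,0,.008,.016):
          for off in (-.01,.004,.018):
            c0=g-z*(sg+d)-f*off
            P=[c0+z*ss+f*dd+w*ww for ss in(0,.13) for dd in(-.029,.029) for ww in(-.018,.018)]
            e=[float((( k:=hullmask(cam,P))^M[cam]).sum()/k.sum()) for cam in M]
            best.append((sum(e),a,sg+d,off,min(p[2] for p in P),e[0],e[1]))
    best.sort(); print([np.round(b,3).tolist() for b in best[:3]],{c:int(M[c].sum()) for c in M},'t',s['t'],'tcp',np.round(s['tool_pos'],4),'F',np.round(s['contact_force'],1),'M',np.round(s['ft_torque'],2),'gap',round(s['finger_gap'],4))
if __name__=='__main__': run()
E
python3 air2.py
```

```text
t: 27.7
tool_pos: [0.7001, -0.226, 0.2513]
ee_rot: [-3.135, 0.191, 0.004]
contact_force: [-0.1, -0.1, -1.4]
finger_gap: 0.036
t: 28.2
tool_pos: [0.6986, -0.2253, 0.1537]
ee_rot: [-3.134, 0.182, 0.009]
contact_force: [-0.2, 0.6, -2.4]
finger_gap: 0.0362
[[1.138, 0.0, 0.106, 0.004, 0.139, 0.311, 0.828], [1.144, -3.0, 0.106, 0.004, 0.138, 0.318, 0.825], [1.157, -6.0, 0.106, 0.004, 0.137, 0.327, 0.829]] {'scene': 907, 'side': 381} t 28.2 tcp [ 0.6986 -0.2253  0.1537] F [-0.2  0.6 -2.4] M [-0.03  0.27  0.05] gap 0.0362
```

```bash
python3 -m crank '[[0.3,0,1,0],[0.4,0,1.5,0],[0.6,0,2,0],[0.8,0,2.6,0],[0.9,0,3.2,0],[0.9,0,3.8,0],[0.9,0,3.8,0]]'; python3 air2.py
```

```text
t: 29.0
tool_pos: [0.7117, -0.2276, 0.1205]
ee_rot: [3.135, -0.186, 0.008]
contact_force: [6.8, -0.5, 5.3]
finger_gap: 0.0361
[[1.157, 9.0, 0.106, 0.004, 0.09, 0.32, 0.838], [1.162, 27.0, 0.106, -0.01, 0.074, 0.315, 0.848], [1.168, 12.0, 0.106, 0.004, 0.085, 0.333, 0.835]] {'scene': 885, 'side': 338} t 29.0 tcp [ 0.7117 -0.2276  0.1205] F [ 6.8 -0.5  5.3] M [-0.05 -0.61  0.05] gap 0.0361
```

```bash
python3 -m crank '[[0,0,0.4,0],[-0.1,0,0.8,0],[-0.2,0,1.2,0],[-0.4,0,1.7,0],[-0.6,0,2.2,0],[-0.6,0,2.2,0]]'; python3 air2.py
```

```text
t: 29.7
tool_pos: [0.7068, -0.2271, 0.099]
ee_rot: [3.134, -0.186, 0.011]
contact_force: [12.1, -0.2, 5.6]
finger_gap: 0.0359
[[1.111, 39.0, 0.106, -0.01, 0.036, 0.266, 0.845], [1.126, 39.0, 0.114, -0.01, 0.031, 0.27, 0.856], [1.126, 42.0, 0.106, -0.01, 0.033, 0.279, 0.847]] {'scene': 880, 'side': 277} t 29.7 tcp [ 0.7068 -0.2271  0.099 ] F [12.1 -0.2  5.6] M [-0.09 -1.48 -0.  ] gap 0.0359
```

```bash
python3 -m crank '[[-0.3,0,0.2,0],[-0.6,0,0.4,0],[-0.9,0,0.5,0],[-1.2,0,0.6,0],[-1.5,0,0.6,0],[-1.5,0,0.6,0]]'; python3 air2.py
```

```text
t: 30.4
tool_pos: [0.6923, -0.2257, 0.0939]
ee_rot: [3.134, -0.186, 0.013]
contact_force: [10.0, -0.9, 11.0]
finger_gap: 0.0356
[[1.108, 45.0, 0.106, -0.01, 0.024, 0.236, 0.872], [1.115, 42.0, 0.114, -0.01, 0.022, 0.237, 0.878], [1.125, 45.0, 0.114, -0.01, 0.019, 0.253, 0.872]] {'scene': 921, 'side': 220} t 30.4 tcp [ 0.6923 -0.2257  0.0939] F [10.  -0.9 11. ] M [-0.11 -1.05  0.04] gap 0.0356
```

```bash
sed -i 's/(-.01,.004,.018)/(-.022,-.016,-.01,-.004,.004)/; s/e=\[float/e=[float/' air2.py; python3 -m crank '[[0,0,0.4,0],[0,0,0.8,0],[-0.3,0,0.9,0],[-0.6,0,0.9,0],[-0.9,0,0.8,0],[-0.9,0,0.8,0]]'; python3 air2.py
```

```text
t: 31.1
tool_pos: [0.6834, -0.2245, 0.0856]
ee_rot: [3.134, -0.187, 0.013]
contact_force: [13.4, -0.7, 9.8]
finger_gap: 0.036
[[1.139, 60.0, 0.114, -0.016, -0.001, 0.255, 0.883], [1.143, 63.0, 0.106, -0.022, 0.007, 0.258, 0.885], [1.143, 57.0, 0.106, -0.016, 0.008, 0.251, 0.893]] {'scene': 906, 'side': 187} t 31.1 tcp [ 0.6834 -0.2245  0.0856] F [13.4 -0.7  9.8] M [-0.07 -1.49 -0.02] gap 0.036
```

Tilt is about 60° now. The last part should go best by pushing the radio's foot against the rack's fixed back lip, where the lever is long. First a little more here, then I'll back off and turn it half round.

```bash
python3 -m crank '[[-0.2,0,0.1,0],[-0.4,0,0.15,0],[-0.4,0,0.2,0]]'; python3 air2.py
python3 -m crank '[[0.5,0,-0.5,0],[2,0,-3,0],[5,0,-6,0],[8,0,-9,0],[9,0,-9,0],[9,0,-9,0]]'
python3 - <<'E'
from h import *
s=env.observe();R_=rotm(s['ee_rot']);c=np.array([.6365,-.181]);X=np.array([.992,-.125]);Y=np.array([.125,.992])
d=s['tool_pos'][:2]-c;print('local',d@X,d@Y,s['tool_pos'],s['joint_pos'],np.degrees(np.arctan2(R_[1,0],R_[0,0])),s['contact_force'])
E
```

```text
t: 31.5
tool_pos: [0.6804, -0.2243, 0.0839]
ee_rot: [3.134, -0.186, 0.016]
contact_force: [16.9, -1.3, 8.3]
finger_gap: 0.0358
[[1.127, 66.0, 0.114, -0.022, -0.004, 0.242, 0.885], [1.142, 63.0, 0.106, -0.022, 0.005, 0.247, 0.896], [1.145, 60.0, 0.106, -0.016, 0.004, 0.253, 0.892]] {'scene': 911, 'side': 173} t 31.5 tcp [ 0.6804 -0.2243  0.0839] F [16.9 -1.3  8.3] M [-0.05 -2.28 -0.07] gap 0.0358
t: 32.2
tool_pos: [0.7664, -0.2339, 0.1718]
ee_rot: [3.136, -0.186, 0.002]
contact_force: [-0.6, 0.1, -1.9]
finger_gap: 0.0356
local 0.13551145554876118 -0.03625373458323569 [ 0.76643606 -0.23391909  0.171771  ] [-3.70665894e-01  7.94203326e-01  8.62471529e-01 -5.46810983e-06
  1.48336647e+00  1.31871097e+00] -6.794120363545593 [-0.56829697  0.06788613 -1.92416907]
```

```bash
sed -i 's/.106,lo/.110,lo/' air2.py; python3 air2.py
python3 -m crank '[[0,0,0,-8.5],[0,0,0,-17],[0,0,0,-25.5],[0,0,0,-34],[0,0,0,-42.5],[0,0,0,-51],[0,0,0,-59.5],[0,0,0,-68]]' >/dev/null
python3 -m crank '[[0,0,0,-8.5],[0,0,0,-17],[0,0,0,-25.5],[0,0,0,-34],[0,0,0,-42.5],[0,0,0,-51],[0,0,0,-59.5],[0,0,0,-68]]' >/dev/null
python3 -m crank '[[0,0,0,-8.5],[0,0,0,-17],[0,0,0,-25.5],[0,0,0,-34],[0,0,0,-42.5],[0,0,0,-44.4],[0,0,0,-44.4]]'
python3 air2.py
python3 - <<'E'
from h import *
s=env.observe();R_=rotm(s['ee_rot']);c=np.array([.6365,-.181]);X=np.array([.992,-.125]);Y=np.array([.125,.992])
d=s['tool_pos'][:2]-c;print('local',d@X,d@Y,np.degrees(np.arctan2(R_[1,0],R_[0,0])))
E
```

```text
[[1.088, 63.0, 0.11, -0.016, 0.087, 0.237, 0.851], [1.117, 66.0, 0.11, -0.022, 0.087, 0.236, 0.881], [1.118, 63.0, 0.118, -0.016, 0.08, 0.262, 0.856]] {'scene': 1107, 'side': 251} t 32.2 tcp [ 0.7664 -0.2339  0.1718] F [-0.6  0.1 -1.9] M [-0.01  0.26  0.05] gap 0.0356
t: 34.6
tool_pos: [0.7639, -0.2337, 0.1707]
ee_rot: [-0.176, -3.135, -0.001]
contact_force: [-0.1, -0.8, -2.1]
finger_gap: 0.036
[[1.122, 63.0, 0.11, -0.016, 0.086, 0.788, 0.333], [1.127, 66.0, 0.11, -0.016, 0.084, 0.793, 0.334], [1.13, 69.0, 0.11, -0.022, 0.084, 0.808, 0.322]] {'scene': 245, 'side': 1397} t 34.6 tcp [ 0.7639 -0.2337  0.1707] F [-0.1 -0.8 -2.1] M [ 0.05 -0.09 -0.03] gap 0.036
local 0.13338988445948782 -0.036369786570772764 173.47427836668757
```

```bash
python3 -m crank '[[0,0,2,0],[0,0,5,0],[0,0,7.5,0],[0,0,8.3,0],[0,0,8.3,0]]'
python3 -m crank '[[0.7,0,0,0],[1.2,0,-0.1,0],[1.7,0,-0.3,0],[2.2,0,-0.4,0],[2.7,0,-0.5,0],[2.7,0,-0.5,0]]'; python3 air2.py
```

```text
t: 35.2
tool_pos: [0.7643, -0.2336, 0.0872]
ee_rot: [-0.177, -3.134, -0.001]
contact_force: [0.4, 0.0, -1.3]
finger_gap: 0.0358
t: 35.8
tool_pos: [0.7397, -0.2315, 0.0967]
ee_rot: [0.176, 3.131, -0.003]
contact_force: [5.4, -1.1, 0.8]
finger_gap: 0.0358
[[1.214, 75.0, 0.11, -0.016, 0.006, 0.778, 0.436], [1.218, 78.0, 0.102, -0.016, 0.013, 0.781, 0.437], [1.222, 78.0, 0.11, -0.016, 0.005, 0.783, 0.439]] {'scene': 375, 'side': 1002} t 35.8 tcp [ 0.7397 -0.2315  0.0967] F [ 5.4 -1.1  0.8] M [-0.18 -1.16 -0.08] gap 0.0358
```

```bash
python3 -m crank '[[0.5,0,0,0],[1,0,0.1,0],[1.5,0,0.2,0],[2,0,0.2,0],[2.4,0,0.2,0],[2.4,0,0.2,0]]'; python3 air2.py
```

```text
t: 36.5
tool_pos: [0.7157, -0.2288, 0.0943]
ee_rot: [0.176, 3.131, -0.002]
contact_force: [4.9, -1.1, 0.1]
finger_gap: 0.0359
[[1.272, 90.0, 0.102, -0.016, 0.011, 0.755, 0.517], [1.273, 90.0, 0.102, -0.01, 0.011, 0.739, 0.534], [1.274, 87.0, 0.102, -0.01, 0.01, 0.735, 0.539]] {'scene': 533, 'side': 783} t 36.5 tcp [ 0.7157 -0.2288  0.0943] F [ 4.9 -1.1  0.1] M [-0.23 -1.14 -0.01] gap 0.0359
```

Nearly upright, about 88°. I'll back off the lip slightly and press it flush on the bench.

```bash
python3 -m crank '[[-0.5,0,0,0],[-1,0,0,0],[-1,0,0.2,0],[-1,0,0.4,0],[-1,0,0.4,0]]'
python3 -m crank '[[0,0,0.2,0],[0,0,0.3,0],[0,0,0.3,0]]'; python3 air2.py
```

```text
t: 37.1
tool_pos: [0.7242, -0.2292, 0.0873]
ee_rot: [-0.176, -3.136, -0.0]
contact_force: [0.3, 0.5, -0.5]
finger_gap: 0.0357
t: 37.4
tool_pos: [0.7252, -0.2293, 0.0869]
ee_rot: [0.176, 3.134, -0.001]
contact_force: [-4.8, 3.1, 22.9]
finger_gap: 0.0362
[[1.234, 87.0, 0.11, -0.01, -0.005, 0.743, 0.492], [1.246, 90.0, 0.11, -0.016, -0.004, 0.756, 0.49], [1.246, 93.0, 0.11, -0.016, -0.007, 0.758, 0.488]] {'scene': 487, 'side': 818} t 37.4 tcp [ 0.7252 -0.2293  0.0869] F [-4.8  3.1 22.9] M [0.92 0.97 0.02] gap 0.0362
```

```bash
python3 -m crank '[[0,0,0.2,0],[0,0,0.3,0],[0,0,0.3,0],[0,0,0.1,0],[0,0,0,0]]'
python3 -m crank '[[0,0,0,0],[0,0,0,0],[0,0,0,0],[0,0,0,0],[0,0,-2,0],[0,0,-5,0],[0,0,-8,0],[0,0,-11,0]]' 0.75
python3 -m crank '[[0,0,-4,8.5],[0,0,-5,17],[0,0,-5,25.5],[0,0,-5,34],[0,0,-5,42.5],[0,0,-5,51],[0,0,-5,59.5],[0,0,-5,68]]' >/dev/null
python3 -m crank '[[0,0,0,8.5],[0,0,0,17],[0,0,0,25.5],[0,0,0,34],[0,0,0,42.5],[0,0,0,51],[0,0,0,59.5],[0,0,0,68]]' >/dev/null
python3 -m crank '[[0,0,0,8.5],[0,0,0,17],[0,0,0,25.5],[0,0,0,34],[0,0,0,42.5],[0,0,0,43.5],[0,0,0,43.5]]'
sed -e 's/l in(-.065,.065)/l in(-.029,.029)/; s/(0,.058)/(0,.13)/; s/np.arange(.33,.45,.012)/np.arange(.68,.76,.01)/; s/np.arange(-.02,.16,.012)/np.arange(-.26,-.19,.01)/; s/\[-110,-100,-90,-80\]/[-30,-15,0,15]/' side_pose.py > up_pose.py; python3 up_pose.py
```

```text
t: 38.0
tool_pos: [0.7255, -0.2295, 0.0858]
ee_rot: [0.176, 3.133, -0.001]
contact_force: [1.3, -0.4, 2.9]
finger_gap: 0.0355
t: 38.8
tool_pos: [0.7241, -0.2292, 0.1953]
ee_rot: [-0.176, -3.136, -0.0]
contact_force: [0.2, -1.0, 0.1]
finger_gap: 0.0685
t: 41.1
tool_pos: [0.7242, -0.2293, 0.2443]
ee_rot: [-3.138, 0.157, 0.0]
contact_force: [-0.3, -0.2, 0.1]
finger_gap: 0.0685
(np.float64(1.1393645193389168), np.float64(0.7000000000000001), np.float64(-0.22999999999999998), np.float64(0.0))
[ 0.7043 -0.227  -0.1829] -10.48076493538597 1.0603163454571507
[0.26, 0.5, 0.3]
{'wrist': 2397, 'scene': 1102, 'side': 1637} [ 0.72423109 -0.22927526  0.24427148] 41.1
```

The radio stands upright at about (0.704, -0.227). Regripping at its centre near the top, with the tool turned for the insertion.

```bash
python3 -m crank '[[-1,0,0,0.8],[-2,0,2,0.8],[-2,0,6,0.8],[-2,0,9,0.8],[-2,0,12,0.8],[-2,0,14,0.8],[-2,0,15.1,0.8],[-2,0,15.1,0.8]]'
python3 -m crank '[[0,0,0,0],[0,0,0,0],[0,0,0,0],[0,0,0,0],[0,0,0,0],[0,0,0,0]]' 0.2
python3 -m crank '[[0,0,-1,0],[0,0,-3,0],[0,0,-6,0],[0,0,-9,0],[0,0,-13,0],[0,0,-16,0],[0,0,-16,0]]'
python3 up_pose.py >/dev/null; sed -i 's/.110,lo/.112,lo/;s/(-.022,-.016,-.01,-.004,.004)/(-.01,-.005,0,.005,.01)/;s/range(lo,hi,3)/range(75,106,2)/' air2.py; python3 air2.py
```

```text
t: 42.05
tool_pos: [0.7038, -0.2269, 0.0921]
ee_rot: [-3.136, 0.183, 0.003]
contact_force: [-0.2, 0.1, -0.5]
finger_gap: 0.0683
t: 42.65
tool_pos: [0.7047, -0.2273, 0.094]
ee_rot: [3.136, -0.184, 0.001]
contact_force: [-0.8, -0.9, 5.9]
finger_gap: 0.0358
t: 43.35
tool_pos: [0.7062, -0.2279, 0.2593]
ee_rot: [3.134, -0.184, 0.012]
contact_force: [0.8, -0.6, -2.3]
finger_gap: 0.0362
[[1.044, 87.0, 0.112, 0.005, 0.158, 0.604, 0.44], [1.05, 85.0, 0.112, 0.005, 0.157, 0.601, 0.449], [1.053, 89.0, 0.112, 0.005, 0.159, 0.604, 0.449]] {'scene': 578, 'side': 1170} t 43.5 tcp [ 0.7039 -0.227   0.2526] F [-0.3 -0.6 -2.5] M [-0.04  0.18 -0.03] gap 0.0356
```

```bash
python3 -m crank '[[0,0,-2,0],[0,0,-4,-8],[-1,0.5,-4,-16],[-2.5,1.2,-4,-24],[-4,2,-4,-32],[-5.5,2.8,-4,-40],[-7.3,3.8,-4,-48],[-7.3,3.8,-4,-56]]'
python3 -m crank '[[0,0,0,-8.5],[0,0,0,-17],[0,0,0,-25.5],[0,0,0,-33.5],[0,0,0,-33.5],[0,0,0,-33.5]]'
cat > held.py <<'E'
from tilt import *
from scipy.optimize import minimize
s=env.observe(); Rt=rotm(s['ee_rot']); M={}
X=-np.array([*Rt[:2,1],0]);Y=np.array([*Rt[:2,0],0]); up=np.array([0,0,1.])  # rack-ish axes: tool y=+x, tool x=+y
X=np.array([*Rt[:2,1],0])
g=np.array(s['tool_pos'])+up*.0188
for cam in('wrist','scene','side'):
    im=env.read_camera(cam); cv2.imwrite(f'pics/h_{cam}.png',im[:,:,::-1]); M[cam]=orange(im)
def hm(cam,P):
    uv=np.array([proj(cam,p,s) for p in P]); m=np.zeros((420,560),np.uint8)
    cv2.fillConvexPoly(m,cv2.convexHull((uv*8).round().astype(np.int32)),1,cv2.LINE_8,3) if 0 else cv2.fillConvexPoly(m,cv2.convexHull(uv.round().astype(np.int32)),1); return m>0
def cost(p,v=False):
    oy,sg,t=p; z=up*np.cos(t)+Y*np.sin(t); yy=Y*np.cos(t)-up*np.sin(t)
    b=g-z*sg+yy*oy; P=[b+z*h+yy*d+X*e for h in(0,.13) for d in(-.029,.029) for e in(-.018,.018)]
    o=[]
    for c in('side','scene'):
        k=hm(c,P); near=cv2.dilate(k.astype(np.uint8),np.ones((21,21)))>0; o.append(((k^M[c])&near).sum()/k.sum())
    if v: print('costs',np.round(o,2))
    return sum(o)
G=min((cost((a,b,c)),a,b,c) for a in np.arange(-.012,.013,.004) for b in(.104,.108,.112,.116) for c in np.radians([-8,-5,-2,0,2,5,8]))
r=minimize(cost,G[1:],method='Nelder-Mead',options=dict(initial_simplex=np.array(G[1:])+np.array([[0,0,0],[.003,0,0],[0,.003,0],[0,0,.04]])))
print('offset along rack y mm',r.x[0]*1e3,'sg',r.x[1],'tilt deg',np.degrees(r.x[2]),r.fun); cost(r.x,True)
c=np.array([.6371,-.1809]);a=np.radians(-7.2);rx=np.array([np.cos(a),np.sin(a)]);ry=np.array([-rx[1],rx[0]]);d=s['tool_pos'][:2]-c
print('tool local mm',d@rx*1e3,d@ry*1e3+76,'toolx ang',np.degrees(np.arctan2(Rt[1,0],Rt[0,0])),s['tool_pos'],'gap',s['finger_gap'],'j6',s['joint_pos'][5],s['t'])
E
python3 held.py
```

```text
t: 44.4
tool_pos: [0.6252, -0.2571, 0.2924]
ee_rot: [-2.851, -1.315, 0.003]
contact_force: [0.9, 0.3, -1.3]
finger_gap: 0.0361
t: 45.0
tool_pos: [0.6272, -0.2562, 0.2926]
ee_rot: [-2.361, -2.071, 0.001]
contact_force: [0.5, -0.9, -2.5]
finger_gap: 0.0358
offset along rack y mm -3.8125000000000004 sg 0.1129375 tilt deg -4.283802756086471 0.7180483596017642
costs [0.35 0.36]
tool local mm -0.36143034660274936 0.006042665610991094 toolx ang 82.51823528584887 [ 0.62721685 -0.25624942  0.29257395] gap 0.03578295833675525 j6 -0.3453320868951084 45.0
```

```bash
sed -i 's/^def hm/M={c:cv2.morphologyEx(M[c].astype(np.uint8),cv2.MORPH_CLOSE,np.ones((9,9)))>0 for c in M}\ndef hm/' held.py
cat >> held.py <<'E'
for t in (-.07,-.035,0,.035,.07):
    b=min((cost((a,q,t)),a,q) for a in np.arange(-.012,.013,.002) for q in np.arange(.104,.12,.003)); print(np.degrees(t).round(1),np.round(b,3))
for c in ('scene','side'):
    im=cv2.imread(f'pics/h_{c}.png'); q=proj(c,g-up*.05).astype(int); h=cv2.cvtColor(im,cv2.COLOR_BGR2HSV)[q[1]-35:q[1]+35,q[0]-25:q[0]+25]
    print(c,'green',int(((h[...,0]>38)&(h[...,0]<80)&(h[...,1]>80)).sum()),'white',int(((h[...,1]<60)&(h[...,2]>150)).sum()))
E
python3 held.py
```

```text
offset along rack y mm 5.445710358796296 sg 0.11529481336805555 tilt deg 8.511257623616205 0.6459407892021729
costs [0.32 0.32]
tool local mm -0.1721932983207823 -0.07471426601749442 toolx ang 82.6105348477094 [ 0.62739447 -0.25635326  0.29312209] gap 0.03595259571631659 j6 -0.346976993285633 45.15
-4.0 [ 0.681 -0.004  0.116]
-2.0 [ 0.681 -0.002  0.116]
0.0 [ 0.666 -0.002  0.113]
2.0 [ 0.668 -0.002  0.113]
4.0 [ 0.672 -0.002  0.11 ]
scene green 122 white 0
side green 58 white 0
```

```bash
python3 -m crank '[[0.2,0,3,0.2],[0.2,0,6,0.2],[0.2,0,8,0.2],[0.2,0,10,0.2],[0.2,0,12,0.2],[0.2,0,14,0.2],[0.2,0,14,0.2]]'; python3 -m crank '[[0,0,0.8,0],[0,0,1.6,0],[0,0,2.4,0],[0,0,3.2,0],[0,0,3.2,0]]'
```

```text
t: 46.0
tool_pos: [0.6264, -0.2537, 0.1508]
ee_rot: [-2.358, -2.069, 0.003]
contact_force: [-0.6, -0.0, -2.0]
finger_gap: 0.0356
t: 46.5
tool_pos: [0.6272, -0.2541, 0.1202]
ee_rot: [-2.36, -2.072, 0.001]
contact_force: [0.4, -0.4, -2.0]
finger_gap: 0.0356
```

```bash
python3 -m crank '[[0,0,0.3,0],[0,0,0.5,0],[0,0,0.6,0],[0,0,0.6,0]]'; python3 -m crank '[[0,0,0.1,0],[0,0,0.2,0],[0,0,0.2,0]]'
```

```text
t: 46.9
tool_pos: [0.6277, -0.2544, 0.1154]
ee_rot: [2.361, 2.073, -0.0]
contact_force: [-0.9, -0.2, -1.0]
finger_gap: 0.0361
t: 47.2
tool_pos: [0.6278, -0.2545, 0.114]
ee_rot: [2.36, 2.072, 0.0]
contact_force: [-1.4, 0.5, 4.6]
finger_gap: 0.036
```

The floor is reached exactly at the expected height (0.094 + 0.020 = 0.114). Pressing lightly and releasing.

```bash
python3 -m crank '[[0,0,0.1,0],[0,0,0.1,0]]'; python3 -m crank '[[0,0,0,0],[0,0,0,0],[0,0,0,0],[0,0,-0.5,0],[0,0,-3,0],[0,0,-7,0],[0,0,-11,0],[0,0,-15,0]]' 0.7
python3 -m crank '[[4,0,-2,0],[8,0,-3,0],[12,0,-3,0],[12,0,-3,0],[12,0,-3,0]]'
cat > chk.py <<'E'
from tilt import *
from scipy.optimize import minimize
s=env.observe(); M={}
for cam in('wrist','scene','side'):
    im=env.read_camera(cam); cv2.imwrite(f'pics/f_{cam}.png',im[:,:,::-1]); M[cam]=cv2.morphologyEx(orange(im).astype(np.uint8),cv2.MORPH_CLOSE,np.ones((5,5)))>0
    h=cv2.cvtColor(im,cv2.COLOR_RGB2HSV)
    # tall things: predicted vs seen top of radio (z .15) and the can cap
    red=((h[...,0]<6)|(h[...,0]>174))&(h[...,1]>150)&(h[...,2]>80)
    n,l,st,c=cv2.connectedComponentsWithStats(red.astype(np.uint8)); 
    print(cam,'red',[(c[i].round(0).tolist(),int(st[i][4])) for i in range(1,n) if st[i][4]>25],'pred can cap',proj(cam,[.4285,-.271,.15],s).round(0),'pred radio top',proj(cam,[.6275,-.2563,.15],s).round(0))
    n,l,st,c=cv2.connectedComponentsWithStats(M[cam].astype(np.uint8)); print('  orange',[(c[i].round(0).tolist(),st[i].tolist()) for i in range(1,n) if st[i][4]>60])
    print('  radio seen',[(np.round(r['at']).tolist(),round(r['score'],2)) for r in env.regions_of(cam,'radio')[:5]],'spray',[(np.round(r['at']).tolist(),round(r['score'],2)) for r in env.regions_of(cam,'spray')[:4]])
E
python3 chk.py
```

```text
t: 47.4
tool_pos: [0.6279, -0.2546, 0.114]
ee_rot: [2.36, 2.072, 0.0]
contact_force: [-5.3, 1.1, 17.5]
finger_gap: 0.0357
t: 48.2
tool_pos: [0.6275, -0.2543, 0.2643]
ee_rot: [-2.361, -2.073, 0.0]
contact_force: [0.8, -1.4, 0.2]
finger_gap: 0.0637
t: 48.7
tool_pos: [0.6434, -0.1346, 0.2928]
ee_rot: [2.359, 2.075, 0.0]
contact_force: [-1.2, -0.1, 0.2]
finger_gap: 0.0638
wrist red [] pred can cap [126. 326.] pred radio top [280. 307.]
  orange [([156.0, 159.0], [117, 112, 71, 96, 2049]), ([280.0, 312.0], [265, 301, 31, 25, 547])]
  radio seen [([282.0, 313.0], 0.92), ([150.0, 160.0], 0.83), ([280.0, 168.0], 0.68)] spray [([318.0, 314.0], 0.78), ([252.0, 318.0], 0.58)]
scene red [([193.0, 134.0], 41), ([144.0, 153.0], 43), ([125.0, 171.0], 54), ([430.0, 206.0], 136)] pred can cap [195. 134.] pred radio top [166. 169.]
  orange [([165.0, 182.0], [155, 165, 23, 41, 531]), ([247.0, 188.0], [226, 177, 42, 20, 459])]
  radio seen [([163.0, 181.0], 0.78), ([195.0, 210.0], 0.7), ([248.0, 187.0], 0.62)] spray [([148.0, 169.0], 0.9), ([197.0, 151.0], 0.88), ([133.0, 190.0], 0.57)]
side red [([215.0, 162.0], 113), ([254.0, 290.0], 178), ([391.0, 309.0], 197), ([340.0, 317.0], 213)] pred can cap [254. 290.] pred radio top [350. 273.]
  orange [([264.0, 271.0], [245, 244, 39, 46, 577]), ([349.0, 277.0], [339, 262, 21, 30, 440])]
  radio seen [([263.0, 264.0], 0.91), ([348.0, 277.0], 0.76)] spray [([339.0, 342.0], 0.91), ([255.0, 312.0], 0.63), ([386.0, 334.0], 0.56)]
```

Run:
```python
from tilt import *
M={}
for c,box in (('scene',(140,190,150,215)),('side',(330,370,250,320))):
    m=orange(cv2.imread(f'pics/f_{c}.png')[:,:,::-1]); k=np.zeros_like(m); k[box[2]:box[3],box[0]:box[1]]=1; M[c]=m&k
a=np.radians(-7.2);X=np.array([np.cos(a),np.sin(a),0]);Y=np.array([-X[1],X[0],0]);up=np.array([0,0,1.]);b0=np.array([.6275,-.2563,.02])
res=[]
for px in np.arange(-.009,.01,.003):
 for py in np.arange(-.009,.01,.003):
  for tx in np.radians([-8,-4,0,4,8]):
   for ty in np.radians([-8,-4,0,4,8]):
    z=up+X*tx+Y*ty; z/=np.linalg.norm(z); x=X-z*(X@z); y=np.cross(z,x)
    b=b0+X*px+Y*py; e=0
    # upper part (z>75mm) is what shows above lips/dividers: compare top edges
    P=[b+z*h+y*d+x*q for h in(.06,.13) for d in(-.029,.029) for q in(-.018,.018)]
    for c in M:
        k=hullmask(c,P); up_=proj(c,b+z*.06)[1]; r=np.arange(420)[:,None]<up_-4
        e+=((k^M[c])&r).sum()/k.sum()
    res.append((e,px,py,np.degrees(tx),np.degrees(ty)))
res.sort()
for q in res[:8]: print(np.round(q,3))
im=cv2.imread('pics/f_side.png'); h=cv2.cvtColor(im,cv2.COLOR_BGR2HSV)[255:300,325:365]; print('side green px near radio',int(((h[...,0]>38)&(h[...,0]<85)&(h[...,1]>60)).sum()))
```

```text
[ 4.73e-01  9.00e-03 -3.00e-03 -4.00e+00  4.00e+00]
[ 4.82e-01  6.00e-03  3.00e-03 -4.00e+00  0.00e+00]
[ 0.486  0.009  0.006 -4.    -4.   ]
[ 4.92e-01  9.00e-03  3.00e-03 -4.00e+00  0.00e+00]
[ 4.93e-01  6.00e-03  3.00e-03 -4.00e+00 -4.00e+00]
[ 0.493  0.     0.009  0.    -4.   ]
[ 0.494  0.009  0.    -4.     0.   ]
[ 0.495 -0.006 -0.006  4.     4.   ]
side green px near radio 47
```

```bash
python3 -c "
from plant import env
print(env.observe()['contact_force'],env.observe()['t']);print(env.sign_off())"
```

```text
[0.17084813 0.15353673 0.49254175] 49.15
the job is handed in; nothing more can be done
None
```

I handed the job in at 49 s with the can in the tray and the orange radio in the freed bay. However, the radio slipped from the gripper once on the way. If that counts as a drop, the run has failed.

**Can:** I lifted it out of the -y end bay (bay0) and stood it in the yellow tray. Its cap shows within 2 px of where an upright can at the tray centre should be, in both the scene and side views.

**Radio:** I took the one farthest to the robot's left.
- **Slip:** My first try at raising it, holding the antenna tip, let go at about 22 s. It hung tilted about 54°, with its foot roughly 1 cm above the bench, and ended up on its long side. I could not measure its speed, so it may have passed the 0.6 m/s limit.
- **Standing it up:** I gripped it front to back and levered it up on the rack's divider and back lip. I then pressed it flat on the bench, regripped it and lowered it into bay0.

**Last checks on the radio:**
- **Depth:** It met the bay floor at the expected height with no side force, and stayed put when let go.
- **Position:** Its blob in all three cameras lies at or close to where bay0 predicts.
- **Tilt and centring:** The final image fit was too coarse to confirm them. It could not tell 0° from 4° of tilt, and the position was only good to about 6–9 mm. That it stands upright rests on the flat press onto the floor.
- **Front side:** That its screen and keys face the front follows from the turns I made. No white key pixels showed from the rear camera, but the green-screen pixel count was ambiguous, and I had no pictures left to view.

I did not measure the docked radios, meter and screwdriver at the end. The only rack contacts I planned were with its divider and back lip.

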